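Lay up a tripod lamp for gluing

TASK

Get a tripod lamp ready for gluing. Stack all the wooden rounds that are out on the bench flat and centred on the blue glue-up plate, the biggest at the bottom and each next smaller one on top of it, and stand the iron weight knob up in the middle of the finished stack. Also rest the three lamp legs in the V-notched cradle, one to a notch, each lying level across both bars and sticking out about equally at both ends; leave the glue, the G-clamp and the tape measure where they are.

Things in the scene. Friction and masses are not known exactly. Their poses are not given: they have to be found in the camera images.
- round70: solid wooden round (flat disc), dark brown wood, 70 mm in diameter and 20 mm thick, lying flat loose on the bench; origin at its centre (10 mm above its underside), z along its axis; either face may be up. Weighs under 80 g. Not always present
- round64: solid wooden round (flat disc), pale cream wood, 64 mm in diameter and 20 mm thick, lying flat loose on the bench; origin at its centre (10 mm above its underside), z along its axis; either face may be up. Weighs under 80 g. Not always present
- round58: solid wooden round (flat disc), orange-red wood, 58 mm in diameter and 20 mm thick, lying flat loose on the bench; origin at its centre (10 mm above its underside), z along its axis; either face may be up. Weighs under 80 g. Not always present
- round52: solid wooden round (flat disc), plywood, pale tan wood, 52 mm in diameter and 20 mm thick, lying flat loose on the bench; origin at its centre (10 mm above its underside), z along its axis; either face may be up. Weighs under 80 g. Not always present
- round46: solid wooden round (flat disc), mid-brown wood, 46 mm in diameter and 20 mm thick, lying flat loose on the bench; origin at its centre (10 mm above its underside), z along its axis; either face may be up. Weighs under 80 g. Not always present
- plate: blue round glue-up plate fixed to the bench, 120 mm in diameter, 18 mm high, flat top with white circles scribed about its centre (50 and 100 mm in diameter); origin at the centre of its underside on the bench, so the top is at z = 18 mm
- weight: iron glue-up weight: dark steel cylinder 60 mm in diameter and 30 mm high with a red cylindrical knob on top, 26 mm in diameter and 30 mm high (60 mm tall in all); origin at the centre of its underside, z up through the knob; about 0.5 to 0.9 kg; loose
- cradle: wooden V-notched cradle fixed to the bench: 150 x 188 mm base board 12 mm thick with two upright bars, 22 mm thick, along y at x = -55 and +55 mm (88 mm clear between); each bar has three 90-degree V notches 36 mm wide, 18 mm deep, at y = -64, 0, +64 mm; bar tops 52 mm above the bench; legs lie along x across both bars. Origin at the centre of its underside
- notch0 (a point): where the centre of a leg is when the leg rests midway across the pair of notches at y = -64 mm of the cradle (51 mm above the bench); axes as the cradle's
- notch1 (a point): where the centre of a leg is when the leg rests midway across the pair of notches at y = 0 mm of the cradle (51 mm above the bench); axes as the cradle's
- notch2 (a point): where the centre of a leg is when the leg rests midway across the pair of notches at y = +64 mm of the cradle (51 mm above the bench); axes as the cradle's
- leg0: pale wooden lamp leg, a straight octagonal bar 180 mm long and 24 mm across its flats, 60 to 80 g, lying loose on the bench on one of its flats (all legs are alike and either way round will do); origin at its centre, x along its length; any flat may be up, so its y and z may point anywhere across it
- leg1: pale wooden lamp leg, a straight octagonal bar 180 mm long and 24 mm across its flats, 60 to 80 g, lying loose on the bench on one of its flats (all legs are alike and either way round will do); origin at its centre, x along its length; any flat may be up, so its y and z may point anywhere across it
- leg2: pale wooden lamp leg, a straight octagonal bar 180 mm long and 24 mm across its flats, 60 to 80 g, lying loose on the bench on one of its flats (all legs are alike and either way round will do); origin at its centre, x along its length; any flat may be up, so its y and z may point anywhere across it
- glue: white glue bottle with red cap, 60 mm in diameter, 150 mm tall, standing on the bench; origin at its underside; to be left alone
- gclamp: red G-clamp lying on the bench, about 150 x 100 mm; origin at the middle of its underside; to be left alone
- tape: yellow tape measure, 65 x 35 x 60 mm, standing on the bench; origin at its underside; to be left alone
Things that resemble listed ones, but are neither listed nor needed, are in the scene too. Of the things shaped like the weight, the steel one is meant.

How it is judged:
At the end, for the whole second after the job is handed in: Rounds flat (0.06 rad), within 7 mm of the plate centre, smaller always above bigger; weight upright on top, within 10 mm; each leg in its own notch, within 5 mm of its rest line and height, 20 mm of midway, 0.06 rad of parallel; all at rest (horizontal distance between each of round70, round64, round58, round52, round46 and plate below 0.007 m and (angle between round70's own z axis and vertical below 0.06 rad or angle between round70's own z axis and vertical above 3.08 rad) and linear speed of each of round70, round64, round58, round52, round46, weight, leg0, leg1, leg2 below 0.02 m/s and ((z of round64 in the frame of round70 above 0.008 m and angle between round70's own z axis and vertical below 0.1 rad) or (z of round64 in the frame of round70 below -0.008 m and angle between round70's own z axis and vertical above 3.04 rad)) and ((z of round58 in the frame of round70 above 0.008 m and angle between round70's own z axis and vertical below 0.1 rad) or (z of round58 in the frame of round70 below -0.008 m and angle between round70's own z axis and vertical above 3.04 rad)) and ((z of round52 in the frame of round70 above 0.008 m and angle between round70's own z axis and vertical below 0.1 rad) or (z of round52 in the frame of round70 below -0.008 m and angle between round70's own z axis and vertical above 3.04 rad)) and ((z of round46 in the frame of round70 above 0.008 m and angle between round70's own z axis and vertical below 0.1 rad) or (z of round46 in the frame of round70 below -0.008 m and angle between round70's own z axis and vertical above 3.04 rad)) and ((z of weight in the frame of round70 above 0.008 m and angle between round70's own z axis and vertical below 0.1 rad) or (z of weight in the frame of round70 below -0.008 m and angle between round70's own z axis and vertical above 3.04 rad)) and (angle between round64's own z axis and vertical below 0.06 rad or angle between round64's own z axis and vertical above 3.08 rad) and ((z of round58 in the frame of round64 above 0.008 m and angle between round64's own z axis and vertical below 0.1 rad) or (z of round58 in the frame of round64 below -0.008 m and angle between round64's own z axis and vertical above 3.04 rad)) and ((z of round52 in the frame of round64 above 0.008 m and angle between round64's own z axis and vertical below 0.1 rad) or (z of round52 in the frame of round64 below -0.008 m and angle between round64's own z axis and vertical above 3.04 rad)) and ((z of round46 in the frame of round64 above 0.008 m and angle between round64's own z axis and vertical below 0.1 rad) or (z of round46 in the frame of round64 below -0.008 m and angle between round64's own z axis and vertical above 3.04 rad)) and ((z of weight in the frame of round64 above 0.008 m and angle between round64's own z axis and vertical below 0.1 rad) or (z of weight in the frame of round64 below -0.008 m and angle between round64's own z axis and vertical above 3.04 rad)) and (angle between round58's own z axis and vertical below 0.06 rad or angle between round58's own z axis and vertical above 3.08 rad) and ((z of round52 in the frame of round58 above 0.008 m and angle between round58's own z axis and vertical below 0.1 rad) or (z of round52 in the frame of round58 below -0.008 m and angle between round58's own z axis and vertical above 3.04 rad)) and ((z of round46 in the frame of round58 above 0.008 m and angle between round58's own z axis and vertical below 0.1 rad) or (z of round46 in the frame of round58 below -0.008 m and angle between round58's own z axis and vertical above 3.04 rad)) and ((z of weight in the frame of round58 above 0.008 m and angle between round58's own z axis and vertical below 0.1 rad) or (z of weight in the frame of round58 below -0.008 m and angle between round58's own z axis and vertical above 3.04 rad)) and (angle between round52's own z axis and vertical below 0.06 rad or angle between round52's own z axis and vertical above 3.08 rad) and ((z of round46 in the frame of round52 above 0.008 m and angle between round52's own z axis and vertical below 0.1 rad) or (z of round46 in the frame of round52 below -0.008 m and angle between round52's own z axis and vertical above 3.04 rad)) and ((z of weight in the frame of round52 above 0.008 m and angle between round52's own z axis and vertical below 0.1 rad) or (z of weight in the frame of round52 below -0.008 m and angle between round52's own z axis and vertical above 3.04 rad)) and (angle between round46's own z axis and vertical below 0.06 rad or angle between round46's own z axis and vertical above 3.08 rad) and ((z of weight in the frame of round46 above 0.008 m and angle between round46's own z axis and vertical below 0.1 rad) or (z of weight in the frame of round46 below -0.008 m and angle between round46's own z axis and vertical above 3.04 rad)) and horizontal distance between weight and plate below 0.01 m and angle between weight's own z axis and vertical below 0.06 rad and z of leg0 in the frame of notch1 between -0.005 and 0.005 m and x of leg0 in the frame of notch1 between -0.02 and 0.02 m and (y of leg0 in the frame of notch0 between -0.005 and 0.005 m or y of leg0 in the frame of notch1 between -0.005 and 0.005 m or y of leg0 in the frame of notch2 between -0.005 and 0.005 m) and angle between the x axis of each of leg0, leg1, leg2 and the x axis of cradle, either way round below 0.06 rad and z of leg1 in the frame of notch1 between -0.005 and 0.005 m and x of leg1 in the frame of notch1 between -0.02 and 0.02 m and (y of leg1 in the frame of notch0 between -0.005 and 0.005 m or y of leg1 in the frame of notch1 between -0.005 and 0.005 m or y of leg1 in the frame of notch2 between -0.005 and 0.005 m) and z of leg2 in the frame of notch1 between -0.005 and 0.005 m and x of leg2 in the frame of notch1 between -0.02 and 0.02 m and (y of leg2 in the frame of notch0 between -0.005 and 0.005 m or y of leg2 in the frame of notch1 between -0.005 and 0.005 m or y of leg2 in the frame of notch2 between -0.005 and 0.005 m)); the robot touches nothing.
It fails at once if the glue bottle is pushed more than 40 mm from its place (distance of glue from where it was at the start of the episode above 0.04 m).
It fails at once if the G-clamp is pushed more than 40 mm from its place (distance of gclamp from where it was at the start of the episode above 0.04 m).
It fails at once if the tape measure is pushed more than 40 mm from its place (distance of tape from where it was at the start of the episode above 0.04 m).
Of round70, round64, round58, round52, round46 only 3 to 5 are there at a start; the rules pass over those that are not, and their reading is None.
At some moment in a run one of round70, round64, round58, round52, round46, leg0, leg1, leg2 may be knocked a few centimetres aside while the robot is not near it.
Once in a run the grip may slacken for a moment while it holds something.
It also fails if it takes over 210 s, if anything falls off the work surface, if the arm or the gripper's body presses on something with over 40 N, if the wrist force passes 120 N, or if a joint passes its speed limit or range.

ROBOT

A 6-joint arm with a two-finger parallel gripper is mounted at the origin on the work surface. World frame = base frame: x ahead of the robot, y to its left, z up, the work surface at z = 0. Lengths are in m, angles in rad, forces in N, time in s.
With the tool pointing down it reaches from about 0.275 to 0.725 m from the base axis. Payload 15.9 kg.
Tool frame: the origin (TCP) lies at the very end of the fingers, on their centre line; the grasp point (between the pads) lies 19 mm behind it; z points along the fingers, y is the line along which they close (so a half turn about z gives the same grasp; the last joint's range is limited). The gripper opens to 85 mm and grips with 20 to 120 N. Pads are 22 mm wide; open, the fingers measure 114 mm over their backs; the gripper's body (76 mm by 85 mm) begins 54 mm behind the grasp point. The pads swing forward as they close: fully open they stand 13 mm farther back than shut.
Start: joints at [-1.118, 0.213, -0.034, 1.323, 0, 1.571], TCP at [0.219, -0.45, 0.231] pointing down, gripper open.
Joint ranges: [-2.98, 2.98], [-0.74, 1.72], [-1.14, 1.35], [-2.1, 2.04], [-1.57, 1.44], [-3.14, 3.14]. Speed limits (rad/s): [1.89, 1.89, 2.39, 2.57, 3.14, 3.14].

INTERFACE

Orientations are given as a unit quaternion [w, x, y, z].
In Python, from plant import monitor, snapshot, calibration, hand_in gives the robot as it stands.
- The arm moves only by the shell command python3 -m creep 'ROWS' [OPENING]. ROWS is JSON, a list of rows, each a list of 4 numbers: the shift along the tool's x, y, z scaled (see below), then the turn about the tool's z scaled (see below). In form: [[dx, dy, dz, twist], ...]. A call has 1 to 20 rows; each row shifts and turns the commanded pose from where the row before left it, along the tool's axes as they then stand; what a row does not reach is not made up. The controller multiplies each number of a shift by 0.025 m and each number of a turn by 0.5 rad. A row lasts 1/12 s, in which the tool goes at most 41.7 mm and 7.16 degrees, less where a joint would pass 70% of its speed; a pose out of reach is approached as far as the arm can. A call with a number of a shift or a turn outside -1 to 1 is refused whole. A call with a gripper value outside its range is refused whole. OPENING is the opening, from 0 (shut) to 1 (fully open), set as the call begins (- or left out, the last holds). The fingers move at their own pace and stop on an object; the grip force is fixed at half the most. Time passes only in rows, so rows that do not move let the fingers close. It gives the time, the measured TCP pose, the force, the opening and the grip force at its end, in the units of the state.
- monitor.read_state(): the state, without advancing time (a new reading comes with each control period).
- snapshot(name): name is "scene" or "top" or "wrist"; returns the picture (480x640x3 uint8, red, green, blue); there is no depth.
- calibration(name): a dict with "camera_matrix" (3x3 intrinsics, pixels), "D" ([k1, k2, p1, p2, k3] as OpenCV has them; the pictures are not rectified), "eye" and "orientation" of the camera in the world; the wrist camera has in their place "tool_from_camera" (4x4, takes a point from camera to tool coordinates, whose origin is the TCP and whose axes are the flange's). Camera axes: x right, y down, z forward; pixel columns grow to the right and rows downward; lengths in m; the calibration is good to about 2 mm. A picture is of the moment at which its call begins: read the wrist's pose just before it. calibration takes no time and is no camera call.
- hand_in(): hands the job in; it is judged then, once.
The state is a dict: "time_s": time; "joint_pos": joint angles; "joint_velocities": joint speeds; "joint_efforts": joint torques, N m; "ee_pos": TCP position; "ee_rot": TCP orientation; "ft_force": force on the tool from outside, world axes, zero at the start; "torque": the same for the moment, N m; "finger_gap": opening from 0.0 (shut) to 1.0 (fully open); "finger_force": force on a finger pad.
Only numpy, scipy, OpenCV 4.12 (cv2) and the standard library are available. Lean on these libraries where they do the work, as an engineer would, in place of code of your own. Each camera call takes 0.05 s, during which the arm holds its last target. There are 200 camera calls.

## Working session

There is one attempt and no reset: what is moved stays moved. The work goes in short steps, Python scripts to look and compute and a shell command to move; the robot and the scene stay as the last step left them, time stands still between calls to the robot, and variables do not carry over. Pictures are saved under pics/ and viewed, at most 14 in all, crops included, and the job is handed in when it is done.

```bash
mkdir -p pics; ls; python3 - <<'E'
from plant import monitor, snapshot, calibration
import cv2
print(monitor.read_state())
for n in("scene","top","wrist"):
    print(n,calibration(n))
    im=snapshot(n); cv2.imwrite(f"pics/{n}0.png",im[:,:,::-1])
E
```

```text
pics
{'time_s': 0.0, 'joint_pos': array([-1.11798095e+00,  2.13350170e-01, -3.50374346e-02,  1.32348239e+00,
        9.29652516e-06,  1.57080560e+00]), 'joint_velocities': array([ 0.00119883,  0.00143213,  0.00024114, -0.00141147,  0.00058017,
       -0.00106472]), 'joint_efforts': array([-3.72305542e-03, -6.86165214e+01,  4.87117195e+01,  1.75531808e-02,
       -1.75195173e-04,  2.54434315e-05]), 'ee_pos': array([ 0.21861084, -0.44931786,  0.23082774]), 'ee_rot': array([-5.24175963e-04,  9.74479978e-01,  2.24473795e-01, -1.15980305e-04]), 'ft_force': array([ 0.26258967,  0.42748909, -0.57929673]), 'torque': array([-0.01997713,  0.0466545 , -0.05422172]), 'finger_force': 0.0, 'finger_gap': 0.9961235604854844}
scene {'camera_matrix': array([[465.30320636,   0.        , 325.33736494],
       [  0.        , 465.30320636, 236.94528481],
       [  0.        ,   0.        ,   1.        ]]), 'D': array([-0.07159266,  0.        ,  0.        ,  0.        ,  0.        ]), 'eye': array([ 0.8607636 , -0.55174328,  0.97227257]), 'orientation': array([-0.2966513 ,  0.91788685,  0.25084591, -0.0809
[... 314 characters left out ...]
7]), 'orientation': array([ 0.0544591 , -0.70500986,  0.70509051, -0.05331672])}
wrist {'camera_matrix': array([[426.3139902 ,   0.        , 323.10133747],
       [  0.        , 426.3139902 , 235.88937714],
       [  0.        ,   0.        ,   1.        ]]), 'D': array([-0.08580286,  0.        ,  0.        ,  0.        ,  0.        ]), 'tool_from_camera': array([[ 6.63801525e-05, -9.63935737e-01, -2.66135098e-01,
         6.73731416e-02],
       [ 9.99999606e-01, -1.71677535e-04,  8.71235097e-04,
         1.01683840e-04],
       [-8.85504063e-04, -2.66135051e-01,  9.63935346e-01,
        -1.42115165e-01],
       [ 0.00000000e+00,  0.00000000e+00,  0.00000000e+00,
         1.00000000e+00]])}
```

View pics/top0.png

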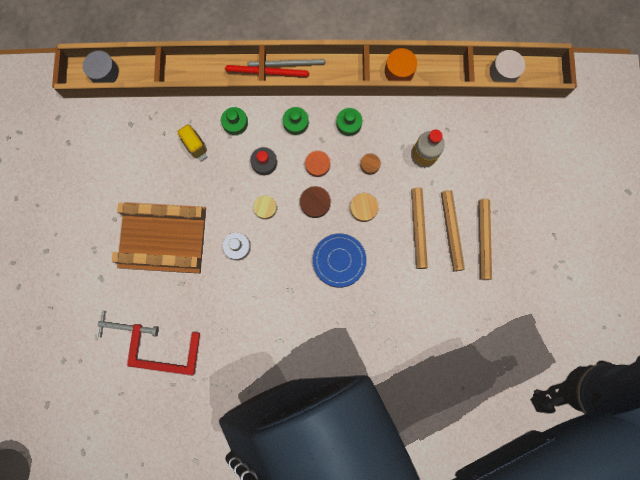

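View pics/scene0.png

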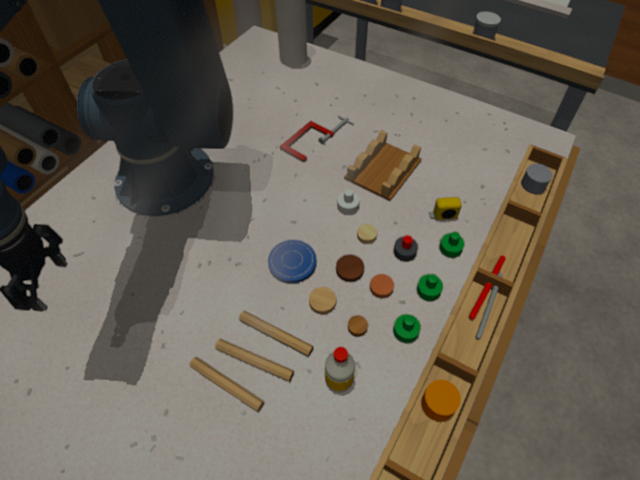

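The top view shows rounds at (315,201) dark brown, (364,207) tan, (318,163) orange, (370,163) brown and (265,207) pale. The plate is at (340,260), the cradle at (161,238), and the legs at (419,228), (453,231) and (485,239). Weight candidates are (264,161) dark steel with a red knob, (236,246) white with a grey knob, and three green ones. The dark one fits the description. Next I'll measure sizes and confirm with a crop.

```bash
cat > h.py <<'E'
import numpy as np, cv2
from scipy.spatial.transform import Rotation as R
from plant import monitor, snapshot, calibration
def rot(q): return R.from_quat(np.r_[q[1:],q[0]]).as_matrix()
def cam(name, st=None):
    c=calibration(name)
    if name!="wrist": return c["camera_matrix"],c["D"],rot(c["orientation"]),np.array(c["eye"])
    st=st or monitor.read_state(); T=np.array(c["tool_from_camera"]); Rt=rot(st["ee_rot"])
    return c["camera_matrix"],c["D"],Rt@T[:3,:3],Rt@T[:3,3]+st["ee_pos"]
def plane(C,uv,z):
    K,D,Rm,e=C
    n=cv2.undistortPoints(np.float64(uv).reshape(-1,1,2),K,np.float64(D)).reshape(-1,2)
    d=np.c_[n,np.ones(len(n))]@Rm.T
    return e+d*((z-e[2])/d[:,2])[:,None]
def proj(C,P):
    K,D,Rm,e=C
    return cv2.projectPoints((np.float64(P).reshape(-1,3)-e)@Rm,np.zeros(3),np.zeros(3),K,np.float64(D))[0].reshape(-1,2)
def grab(name):
    C=cam(name); im=snapshot(name); return C,np.ascontiguousarray(im[:,:,::-1])
def disc(C,mask,z):
    "largest contour of mask -> world circle on plane z, elongation"
    cs=cv2.findContours(mask.astype(np.uint8),cv2.RETR_EXTERNAL,cv2.CHAIN_APPROX_NONE)[0]
    c=max(cs,key=cv2.contourArea); P=plane(C,c.reshape(-1,2),z)[:,:2]
    (x,y),(a,b),t=cv2.fitEllipse(np.float32(P*1000)); return np.round([x,y,a,b,t],1)
E
python3 - <<'E'
from h import *
C=cam("top"); im=cv2.imread("pics/top0.png")
hsv=cv2.cvtColor(im,cv2.COLOR_BGR2HSV); lab=cv2.cvtColor(im,cv2.COLOR_BGR2LAB).astype(int)
def seg(u,v,r=22):
    # bench vs object by floodless thresholding in local window
    w=lab[v-r:v+r,u-r:u+r]; bg=np.median(np.r_[w[0],w[-1],w[:,0],w[:,-1]],0)
    m=np.zeros(im.shape[:2],np.uint8); d=np.linalg.norm(w-bg,axis=2)
    m[v-r:v+r,u-r:u+r]=d>25; return m
for n,u,v in [("dark",315,201),("tan",364,207),("orange",318,163),("brown",370,163),("pale",265,207)]:
    print(n,disc(C,seg(u,v),.02),hsv[v,u])
m=cv2.inRange(hsv,(105,120,40),(125,255,255)); m[350:]=0
print("plate",disc(C,m,.018))
print("weight",disc(C,seg(264,161),.03), "knob",disc(C,(cv2.inRange(hsv,(0,150,100),(6,255,255))|cv2.inRange(hsv,(174,150,100),(180,255,255)))*seg(264,161),.06))
for u,v in [(419,228),(453,231),(485,239)]:
    m=cv2.inRange(hsv,(10,70,90),(25,255,255)); k,l=cv2.connectedComponents(m); mm=np.uint8(l==l[v,u])
    c=max(cv2.findContours(mm,0,cv2.CHAIN_APPROX_NONE)[0],key=cv2.contourArea)
    P=plane(C,c.reshape(-1,2),.018)[:,:2]*1000; print("leg",np.round(cv2.minAreaRect(np.float32(P))[0],1),np.round(cv2.minAreaRect(np.float32(P))[1:][0],1),round(cv2.minAreaRect(np.float32(P))[2],1))
a=cv2.resize(im[90:290,90:300],None,fx=2.8,fy=2.8,interpolation=2)
cv2.imwrite("pics/crop1.png",a)
E
```

```text
dark [603.3  -1.6  70.9  72.3  73.9] [  8 148 102]
tan [ 590.8 -110.4   63.7   66.2   53. ] [ 21 126 199]
orange [691.7  -6.8  58.9  61.5  75.3] [  9 180 188]
brown [ 691.2 -125.5   47.    51.    56.8] [ 13 182 165]
pale [590.1 109.5  50.7  52.8 118.3] [ 27  98 201]
plate [472.5 -55.5 115.1 116.4  94.9]
weight [695.  114.6  63.   66.4  93.7] knob [698.1 114.7  23.3  24.1  93.8]
leg [ 545.8 -235.4] [183.9  25.1] 2.2
leg [ 540.2 -310.9] [183.1  25.6] 6.6
leg [ 519.8 -384. ] [ 25.1 181.7] 89.0
```

View pics/crop1.png

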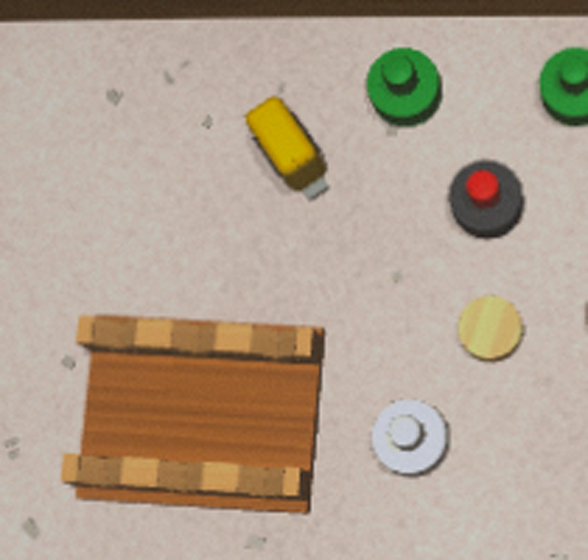

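All five sizes match their colours: dark 70, tan 64, orange 58, pale 52, brown 46. The crop confirms the dark steel body with a red knob at crop (486,198), which is the weight. The pale grey one at crop (410,436) and the green ones are decoys. First I'll square the tool to the world axes and move over the rounds.

```bash
cat >> h.py <<'E'
OBJ={"r70":((0,100,50),(12,190,140),.02,70),"r64":((17,85,120),(24,190,255),.02,64),"r58":((4,150,141),(11,255,255),.02,58),
 "r52":((24,60,120),(34,190,255),.02,52),"r46":((10,150,90),(16,255,215),.02,46),"plate":((105,120,40),(125,255,255),.018,120)}
def find(name,C,im,z=None):
    lo,hi,zz,d=OBJ[name]; z=zz if z is None else z
    m=cv2.morphologyEx(cv2.inRange(cv2.cvtColor(im,cv2.COLOR_BGR2HSV),lo,hi),cv2.MORPH_OPEN,np.ones((3,3)))
    m=cv2.morphologyEx(m,cv2.MORPH_CLOSE,np.ones((5,5)))
    out=[]
    for c in cv2.findContours(m,0,cv2.CHAIN_APPROX_NONE)[0]:
        if len(c)<30: continue
        P=plane(C,cv2.convexHull(c).reshape(-1,2),z)[:,:2]*1000
        if len(P)<6: continue
        (x,y),(a,b),t=cv2.fitEllipse(np.float32(P))
        if abs((a+b)/2-d)<8 and b<1.2*a: out.append((abs((a+b)/2-d),np.round([x,y,a,b],1)))
    return min(out,key=lambda o:o[0])[1] if out else None
def go(x,y,z,yaw=0.):
    "units for a move to TCP x,y,z (mm) with tool x at yaw: twist first, then shift in the twisted axes"
    s=monitor.read_state(); M=rot(s["ee_rot"]); y0=np.arctan2(M[1,0],M[0,0]); tw=-(yaw-y0)
    d=np.array([x,y,z])/1000-s["ee_pos"]; c,sn=np.cos(yaw),np.sin(yaw)
    print("twist %.2f  shift dx %.2f dy %.2f dz %.2f"%(tw/.5,(c*d[0]+sn*d[1])/.025,(sn*d[0]-c*d[1])/.025,-d[2]/.025),
      "| t %.1f tcp"%s["time_s"],np.round(s["ee_pos"]*1000,1),"yaw %.3f"%y0,"gap %.2f grip %.0f"%(s["finger_gap"],s["finger_force"]))
E
python3 -m creep '[[0,0,0,0.226],[0,0,0,0.226],[0,0,0,0.226],[0,0,0,0.226]]' 1
python3 -m creep '[[0.75,-0.9,0,0],[0.75,-0.9,0,0],[0.75,-0.9,0,0],[0.75,-0.9,0,0],[0.75,-0.9,0,0],[0.75,-0.9,0,0],[0.75,-0.9,0,0],[0.75,-0.9,0,0],[0.75,-0.9,0,0],[0.75,-0.9,0,0],[0.75,-0.9,0,0],[0.75,-0.9,0,0],[0.75,-0.9,0,0],[0.75,-0.9,0,0],[0.75,-0.9,0,0],[0.75,-0.9,0,0],[0.75,-0.9,0,0],[0,0,0,0],[0,0,0,0]]'
python3 - <<'E'
from h import *
C,im=grab("wrist"); cv2.imwrite("pics/w1.png",im)
T=cam("top"); t=cv2.imread("pics/top0.png")
for n in OBJ: print(n,find(n,C,im),find(n,T,t))
go(603,-2,231)
E
```

```text
time_s: 0.48
ee_pos: [0.2187, -0.4495, 0.2311]
ee_rot: [-0.0, 1.0, -0.002, -0.0]
ft_force: [0.1, -0.4, 0.0]
finger_gap: 0.998
finger_force: 0.0
time_s: 2.07
ee_pos: [0.5375, -0.0658, 0.2306]
ee_rot: [-0.0, 1.0, 0.001, -0.001]
ft_force: [0.4, 0.1, -0.5]
finger_gap: 0.999
finger_force: 0.0
r70 [606.2  -3.3  66.7  67.3] [604.6  -2.   67.6  68.7]
r64 None [ 593.2 -108.6   54.2   64.7]
r58 None [693.8  -7.4  54.6  54.8]
r52 None None
r46 None [ 692.8 -127.2   42.4   43. ]
plate None [472.5 -55.4 116.4 117.8]
twist 0.00  shift dx 2.64 dy -2.58 dz -0.00 | t 2.1 tcp [537.  -66.6 230.9] yaw 0.002 gap 1.00 grip 0
```

View pics/w1.png

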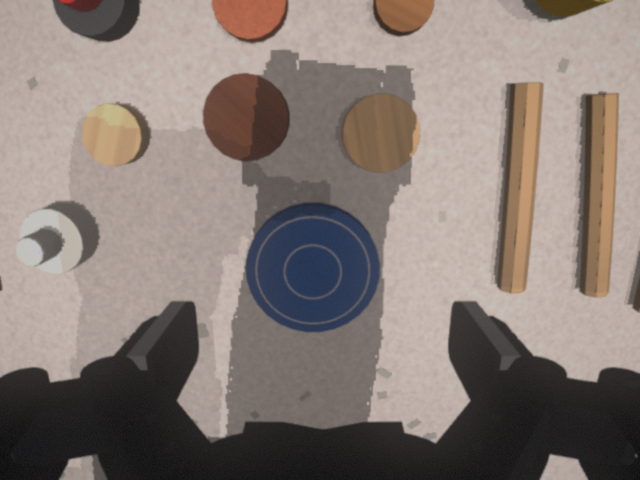

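The wrist view shows the rounds at (246,117), (380,133) and (112,134), the plate at (313,270), and the legs on the right. The gripper's shadow shifts the brightness, so I'll detect by saturation and expected position instead.

```bash
cat >> h.py <<'E'
def discs(C,im,z=.02,smin=75):
    "all roundish coloured blobs: x,y,a,b (mm on plane z), hue"
    hsv=cv2.cvtColor(im,cv2.COLOR_BGR2HSV); m=cv2.inRange(hsv,(0,smin,25),(180,255,255))
    m=cv2.morphologyEx(m,cv2.MORPH_OPEN,np.ones((3,3))); out=[]
    for c in cv2.findContours(m,0,cv2.CHAIN_APPROX_NONE)[0]:
        x,y,w,h=cv2.boundingRect(c)
        if cv2.contourArea(c)<250 or x<2 or y<2 or x+w>638 or y+h>478: continue
        P=plane(C,cv2.convexHull(c).reshape(-1,2),z)[:,:2]*1000
        if len(P)<6: continue
        (X,Y),(a,b),t=cv2.fitEllipse(np.float32(P)); k=np.zeros(m.shape,np.uint8); cv2.drawContours(k,[c],-1,1,-1)
        if b<130 and b<1.25*a: out.append([X,Y,a,b,np.median(hsv[k>0][:,0])])
    return np.round(out,1)
E
python3 - <<'E'
from h import *
im=cv2.imread("pics/w1.png"); print("wrist");print(discs(cam("wrist"),im)); print("z18",discs(cam("wrist"),im,.018)[:,:4])
print("top");print(discs(cam("top"),cv2.imread("pics/top0.png")))
go(605,-2,60)
E
```

```text
wrist
[[ 475.4  -57.7  115.7  118.7  110. ]
 [ 593.4  107.8   50.6   52.3   16. ]
 [ 593.4 -113.5   62.3   63.    15. ]
 [ 605.7   -4.2   67.6   68.6    8. ]]
z18 [[ 474.7  -57.6  116.4  119.4]
 [ 593.3  108.8   50.9   52.6]
 [ 593.4 -113.7   62.7   63.4]
 [ 605.7   -3.9   67.9   69. ]]
top
[[ 472.6  -55.5  117.4  119.4  110. ]
 [ 591.4  110.3   50.4   54.1   24. ]
 [ 591.7 -111.4   62.6   65.8   18. ]
 [ 604.    -1.8   68.    71.4    9. ]
 [ 692.4 -126.9   45.1   49.2   13. ]
 [ 692.8   -7.5   57.7   61.7    9. ]
 [ 792.3  -79.9   58.9   66.3   63. ]
 [ 794.6   43.2   59.    66.3   63. ]
 [ 794.8  184.1   59.7   67.7   63. ]]
twist 0.00  shift dx 2.72 dy -2.58 dz 6.84 | t 2.1 tcp [537.  -66.6 230.9] yaw 0.002 gap 1.00 grip 0
```

```bash
python3 -m creep '[[0.92,-0.84,0.7,0],[0.92,-0.84,0.7,0],[0.92,-0.84,0.7,0],[0,0,0.9,0],[0,0,0.9,0],[0,0,0.9,0],[0,0,0.9,0],[0,0,0.9,0],[0,0,0,0],[0,0,0,0]]' 1
python3 -m creep '[[0,0,0.9,0],[0,0,0.7,0],[0,0,0.5,0],[0,0,0.35,0],[0,0,0,0],[0,0,0,0]]'
python3 - <<'E'
from h import *
C,im=grab("wrist"); cv2.imwrite("pics/w2.png",im); go(606,-4,0)
E
```

```text
time_s: 2.95
ee_pos: [0.6051, -0.0047, 0.0661]
ee_rot: [0.0, 1.0, -0.0, -0.001]
ft_force: [0.8, 0.2, 1.5]
finger_gap: 0.997
finger_force: 0.0
time_s: 3.45
ee_pos: [0.6067, -0.004, 0.0063]
ee_rot: [0.0, 1.0, 0.0, 0.001]
ft_force: [-0.3, 0.5, 0.4]
finger_gap: 1.002
finger_force: 0.0
twist 0.00  shift dx -0.04 dy 0.00 dz 0.26 | t 3.5 tcp [606.9  -4.    6.5] yaw 0.001 gap 1.00 grip 0
```

View pics/w2.png

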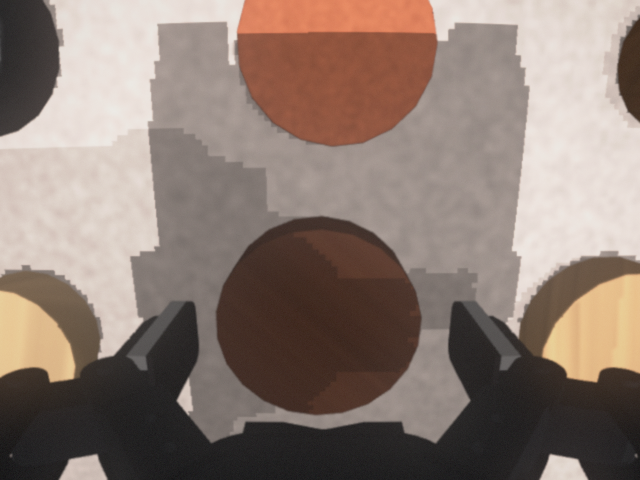

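The dark round sits centred between the open fingers at about (318,315). I'll go slightly lower, because the open tips stand higher than the TCP. Then grip and lift.

```bash
python3 -m creep '[[0,0,0.2,0],[0,0,0.15,0],[0,0,0,0]]' 1
python3 -m creep '[[0,0,0,0],[0,0,0,0],[0,0,0,0],[0,0,0,0],[0,0,0,0],[0,0,0,0]]' 0
python3 -m creep '[[0,0,-0.4,0],[0,0,-0.8,0],[0,0,-0.9,0],[0,0,-0.9,0],[0,0,0,0]]'
python3 - <<'E'
from h import *
go(475,-57.5,25)
E
```

```text
time_s: 3.75
ee_pos: [0.6059, -0.0038, -0.0041]
ee_rot: [-0.0, 1.0, 0.0, -0.0]
ft_force: [-0.2, 0.9, -1.5]
finger_gap: 0.999
finger_force: 0.0
time_s: 4.25
ee_pos: [0.6063, -0.0037, -0.0031]
ee_rot: [-0.0, 1.0, 0.0, 0.0]
ft_force: [-2.5, -1.0, 7.4]
finger_gap: 0.798
finger_force: 66.7
time_s: 4.67
ee_pos: [0.6085, -0.0038, 0.0765]
ee_rot: [0.0, 1.0, 0.0, 0.003]
ft_force: [1.3, -0.2, 0.1]
finger_gap: 0.797
finger_force: 67.4
twist 0.00  shift dx -5.34 dy 2.15 dz 2.06 | t 4.7 tcp [608.5  -3.8  76.5] yaw 0.001 gap 0.80 grip 67
```

```bash
python3 -m creep '[[-0.75,0.31,0,0],[-0.75,0.31,0,0],[-0.75,0.31,0,0],[-0.75,0.31,0,0],[-0.75,0.31,0,0],[-0.75,0.3,0,0],[-0.74,0.3,0,0],[0,0,0.5,0],[0,0,0,0],[0,0,0,0],[0,0,0,0]]'
python3 - <<'E'
from h import *
go(475.5,-57.5,16)
C,im=grab("wrist"); cv2.imwrite("pics/w3.png",im)
E
```

```text
time_s: 5.58
ee_pos: [0.4758, -0.0575, 0.0593]
ee_rot: [0.0, 1.0, 0.001, 0.0]
ft_force: [0.5, -0.5, 0.7]
finger_gap: 0.792
finger_force: 67.5
twist 0.00  shift dx -0.01 dy -0.00 dz 1.73 | t 5.6 tcp [475.8 -57.5  59.3] yaw 0.001 gap 0.79 grip 67
```

View pics/w3.png

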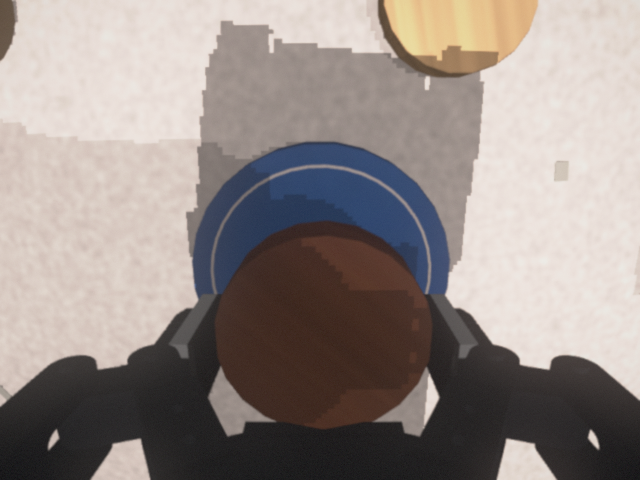

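The dark round is held flat and centred between the pads, with the plate concentric beneath it. Lower, release, rise and look.

```bash
python3 -m creep '[[0,0,0.6,0],[0,0,0.5,0],[0,0,0.35,0],[0,0,0.25,0],[0,0,0.05,0],[0,0,0,0]]'
python3 -m creep '[[0,0,0,0],[0,0,0,0],[0,0,0,0],[0,0,-0.5,0],[0,0,-0.8,0],[0.2,0,-1,0],[0.5,0.25,-1,0],[0.7,0.25,-1,0],[0.8,0.3,-1,0],[0.8,0.3,-0.5,0],[0,0,0,0],[0,0,0,0]]' 1
cat >> h.py <<'E'
def look(name="wrist",z=.02,save=None):
    C,im=grab(name)
    if save: cv2.imwrite(f"pics/{save}.png",im)
    return C,im,discs(C,im,z)
E
python3 - <<'E'
from h import *
C,im,d=look(save="w4"); print(d); print("at z.038\n",discs(C,im,.038)[:,:4]); go(593.4,-113.6,-3)
E
```

```text
time_s: 6.13
ee_pos: [0.4754, -0.0575, 0.0151]
ee_rot: [-0.0, 1.0, 0.0, -0.0]
ft_force: [-0.1, 0.3, -0.6]
finger_gap: 0.797
finger_force: 67.4
time_s: 7.13
ee_pos: [0.5511, -0.0854, 0.1604]
ee_rot: [0.0, 1.0, 0.0, 0.001]
ft_force: [-0.8, -1.0, -0.5]
finger_gap: 1.0
finger_force: 0.0
[[ 477.   -57.3  115.8  120.2  110. ]
 [ 593.8  108.1   50.9   51.9   16. ]
 [ 594.  -112.7   62.5   62.8   15. ]]
at z.038
 [[ 486.   -59.1  108.4  112.6]
 [ 595.4   95.8   47.6   48.6]
 [ 595.5 -110.9   58.5   58.8]]
twist 0.00  shift dx 1.74 dy 1.14 dz 6.51 | t 7.2 tcp [550.  -85.1 159.7] yaw 0.001 gap 1.00 grip 0
```

```bash
python3 -m creep '[[0.6,0.4,0.7,0],[0.6,0.4,0.8,0],[0.55,0.32,0.8,0],[0,0,0.8,0],[0,0,0.8,0],[0,0,0.8,0],[0,0,0.7,0],[0,0,0.6,0],[0,0,0.4,0],[0,0,0.1,0],[0,0,0,0],[0,0,0,0]]' 1
python3 -m creep '[[0,0,0,0],[0,0,0,0],[0,0,0,0],[0,0,0,0],[0,0,0,0],[0,0,0,0]]' 0
python3 -c "from h import *; go(475.5,-57.5,37)"
python3 -m creep '[[0,0,-0.4,0],[0,0,-0.8,0],[0,0,-0.9,0],[0,0,-0.9,0],[0,0,0,0],[0,0,0,0]]'
python3 -c "from h import *; go(475.5,-57.5,37)"
```

```text
time_s: 8.18
ee_pos: [0.5941, -0.113, -0.0018]
ee_rot: [0.0, 1.0, 0.0, 0.0]
ft_force: [0.4, 0.5, 1.1]
finger_gap: 1.0
finger_force: 0.0
time_s: 8.68
ee_pos: [0.5945, -0.1132, -0.001]
ee_rot: [0.0, 1.0, 0.0, 0.001]
ft_force: [-4.6, 0.0, 13.6]
finger_gap: 0.728
finger_force: 63.2
twist 0.00  shift dx -4.76 dy -2.23 dz -1.52 | t 8.7 tcp [ 594.5 -113.2   -1. ] yaw 0.001 gap 0.73 grip 63
time_s: 9.18
ee_pos: [0.5951, -0.1133, 0.0745]
ee_rot: [0.0, 1.0, 0.0, 0.002]
ft_force: [-0.2, -0.4, -0.3]
finger_gap: 0.724
finger_force: 65.3
twist 0.00  shift dx -4.78 dy -2.23 dz 1.50 | t 9.2 tcp [ 595.1 -113.3   74.5] yaw 0.001 gap 0.72 grip 65
```

```bash
python3 -m creep '[[-0.76,-0.4,0,0],[-0.8,-0.4,0,0],[-0.8,-0.4,0,0],[-0.8,-0.4,0,0],[-0.8,-0.4,0,0],[-0.8,-0.23,0,0],[0,0,0.5,0],[0,0,0.3,0],[0,0,0,0],[0,0,0,0]]'
python3 -c "
from h import *
C,im=grab('wrist'); cv2.imwrite('pics/w5.png',im); go(475.5,-57.5,37)"
```

```text
time_s: 10.02
ee_pos: [0.4748, -0.0575, 0.052]
ee_rot: [-0.0, 1.0, 0.0, -0.001]
ft_force: [0.4, -0.2, -1.3]
finger_gap: 0.725
finger_force: 67.7
twist 0.00  shift dx 0.01 dy -0.00 dz 0.62 | t 10.1 tcp [475.2 -57.5  52.4] yaw 0.001 gap 0.73 grip 68
```

View pics/w5.png

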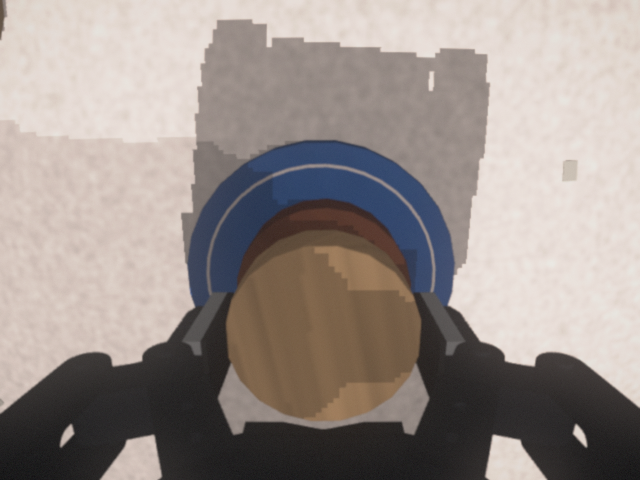

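The tan round is held flat, concentric over the dark one. Place it and go on to the orange round.

```bash
python3 -m creep '[[0,0,0.3,0],[0,0,0.2,0],[0,0,0.12,0],[0,0,0,0],[0,0,0,0]]'
python3 -m creep '[[0,0,0,0],[0,0,0,0],[0,0,0,0],[0,0,-0.5,0],[0,0,-0.8,0],[0.2,0,-0.9,0],[0.6,-0.1,-0.9,0],[0.8,-0.15,-0.9,0],[0.9,-0.15,-0.9,0],[0.9,-0.15,-0.6,0],[0.9,-0.15,0,0],[0.9,-0.15,0,0],[0,0,0,0],[0,0,0,0]]' 1
python3 -c "
from h import *
C,im,d=look(save='w6'); print(d); go(695,-9.5,2)"
```

```text
time_s: 10.48
ee_pos: [0.4749, -0.0575, 0.0371]
ee_rot: [0.0, 1.0, 0.0, -0.0]
ft_force: [-2.7, 0.1, 8.3]
finger_gap: 0.725
finger_force: 68.8
time_s: 11.65
ee_pos: [0.6054, -0.0358, 0.1737]
ee_rot: [-0.0, 1.0, 0.001, -0.001]
ft_force: [-0.3, -0.2, 0.3]
finger_gap: 1.0
finger_force: 0.0
[[ 475.9  -56.4   95.2   96.4  111. ]
 [ 477.1  -56.2  115.6  121.8  111. ]
 [ 595.   108.6   50.5   54.    16. ]
 [ 694.3 -126.2   44.5   48.6   12. ]
 [ 695.    -8.4   56.8   56.9    8. ]]
twist 0.00  shift dx 3.61 dy -1.06 dz 6.88 | t 11.7 tcp [604.7 -36.  173.9] yaw 0.001 gap 1.00 grip 0
```

```bash
python3 -m creep '[[0.8,-0.3,0.4,0],[0.9,-0.3,0.5,0],[0.9,-0.3,0.6,0],[0.6,-0.2,0.7,0],[0.4,0,0.7,0],[0,0,0.7,0],[0,0,0.7,0],[0,0,0.7,0],[0,0,0.7,0],[0,0,0.6,0],[0,0,0.4,0],[0,0,0.1,0],[0,0,0,0],[0,0,0,0]]' 0.9
python3 -c "from h import *; go(695,-8.5,2)"
python3 -m creep '[[0,0,0,0],[0,0,0,0],[0,0,0,0],[0,0,0,0],[0,0,0,0],[0,0,0,0]]' 0
python3 -m creep '[[0,0,-0.4,0],[0,0,-0.8,0],[0,0,-0.9,0],[0,0,-0.9,0],[0,0,-0.5,0],[0,0,0,0],[0,0,0,0]]'
python3 -c "from h import *; go(475.5,-57.5,60)"
```

```text
time_s: 12.87
ee_pos: [0.6952, -0.0086, 0.0055]
ee_rot: [-0.0, 1.0, 0.0, 0.0]
ft_force: [0.8, 0.8, 0.5]
finger_gap: 0.897
finger_force: 0.0
twist 0.00  shift dx -0.01 dy -0.00 dz 0.14 | t 12.9 tcp [695.2  -8.6   5.5] yaw 0.001 gap 0.90 grip 0
time_s: 13.37
ee_pos: [0.6957, -0.0085, 0.0062]
ee_rot: [0.0, 1.0, 0.0, 0.001]
ft_force: [-2.0, 0.2, 10.6]
finger_gap: 0.65
finger_force: 62.2
time_s: 13.95
ee_pos: [0.6955, -0.0085, 0.0932]
ee_rot: [0.0, 1.0, 0.0, 0.001]
ft_force: [0.2, -0.0, -0.4]
finger_gap: 0.645
finger_force: 63.4
twist 0.00  shift dx -8.80 dy 1.96 dz 1.33 | t 13.9 tcp [695.5  -8.5  93.2] yaw 0.001 gap 0.64 grip 63
```

```bash
python3 -m creep '[[-0.6,0.16,0,0],[-0.8,0.2,0,0],[-0.9,0.2,0,0],[-0.9,0.2,0,0],[-0.9,0.2,0,0],[-0.9,0.2,0,0],[-0.9,0.2,0,0],[-0.9,0.2,0,0],[-0.9,0.2,0,0],[-0.7,0.2,0,0],[-0.4,0,0.3,0],[0,0,0.3,0],[0,0,0,0],[0,0,0,0]]'
python3 -c "from h import *; go(475.5,-57.5,64)"
```

```text
time_s: 15.12
ee_pos: [0.475, -0.0575, 0.0764]
ee_rot: [-0.0, 1.0, 0.0, -0.001]
ft_force: [0.1, 0.7, 0.2]
finger_gap: 0.647
finger_force: 63.4
twist 0.00  shift dx 0.02 dy -0.00 dz 0.50 | t 15.1 tcp [475.  -57.5  76.4] yaw 0.001 gap 0.65 grip 63
```

```bash
python3 -m creep '[[0,0,0.25,0],[0,0,0.15,0],[0,0,0.1,0],[0,0,0,0],[0,0,0,0]]'
python3 -m creep '[[0,0,0,0],[0,0,0,0],[0,0,0,0],[0,0,-0.5,0],[0,0,-0.9,0],[0,0,-0.9,0],[0.5,-0.7,-0.9,0],[0.6,-0.8,-0.9,0],[0.6,-0.8,-0.5,0],[0.6,-0.8,0,0],[0.6,-0.8,0,0],[0.5,-0.8,0,0],[0,0,0,0],[0,0,0,0]]' 1
python3 -c "
from h import *
C,im,d=look(save='w7'); print(d); print(discs(C,im,.078)[:,:4]);go(595,108.5,7)"
```

```text
time_s: 15.53
ee_pos: [0.4751, -0.0576, 0.0643]
ee_rot: [-0.0, 1.0, 0.0, -0.0]
ft_force: [-0.5, -0.3, 0.0]
finger_gap: 0.646
finger_force: 63.5
time_s: 16.7
ee_pos: [0.5598, 0.0323, 0.1796]
ee_rot: [-0.012, 1.0, 0.023, -0.001]
ft_force: [-0.5, 0.1, -0.2]
finger_gap: 1.001
finger_force: 0.0
[[594.3 109.   50.2  53.1  16. ]]
[[500.5 -42.   93.5 111.6]
 [600.7  94.1  40.5  42.9]]
twist 0.09  shift dx 1.42 dy -3.06 dz 6.91 | t 16.8 tcp [559.4  31.9 179.7] yaw 0.045 gap 1.00 grip 0
```

```bash
python3 -m creep '[[0,0,0,0],[0,0,0,0]]'
python3 -c "
from h import *
s=monitor.read_state(); print(np.round(s['joint_pos'],3),s['ee_rot']); go(594.5,108.5,100)"
```

```text
time_s: 16.92
ee_pos: [0.5593, 0.0316, 0.1802]
ee_rot: [-0.012, 1.0, 0.022, -0.0]
ft_force: [-1.0, 0.1, -0.1]
finger_gap: 1.003
finger_force: 0.0
[0.043 0.351 0.021 1.241 0.024 3.141] [-1.18432112e-02  9.99687818e-01  2.19971730e-02 -3.60098555e-04]
twist 0.09  shift dx 1.41 dy -3.08 dz 3.21 | t 16.9 tcp [559.3  31.6 180.2] yaw 0.044 gap 1.00 grip 0
```

Joint 6 hit its range, since yaw 0 needs j6 = π + j1. I'll turn half a turn, which is the same grasp, so that j6 ≈ j1 everywhere.

```bash
python3 -m creep '[[0,0,0,-0.248],[0,0,0,-0.248],[0,0,0,-0.248],[0,0,0,-0.248],[0,0,0,-0.248],[0,0,0,-0.248],[0,0,0,-0.248],[0,0,0,-0.248],[0,0,0,-0.248],[0,0,0,-0.248],[0,0,0,-0.248],[0,0,0,-0.248],[0,0,0,-0.248]]'
python3 -m creep '[[0,0,0,-0.248],[0,0,0,-0.248],[0,0,0,-0.248],[0,0,0,-0.248],[0,0,0,-0.248],[0,0,0,-0.248],[0,0,0,-0.248],[0,0,0,-0.248],[0,0,0,-0.248],[0,0,0,-0.248],[0,0,0,-0.248],[0,0,0,-0.248],[0,0,0,0],[0,0,0,0]]'
python3 -c "
from h import *
s=monitor.read_state(); print(np.round(s['joint_pos'],3),s['ee_rot']); 
C,im,d=look(save='w8'); print(d);go(594.5,108.5,6,np.pi)"
```

```text
time_s: 18.0
ee_pos: [0.5594, 0.0316, 0.1803]
ee_rot: [-0.008, 0.674, 0.739, 0.008]
ft_force: [-0.5, 0.1, 0.6]
finger_gap: 0.999
finger_force: 0.0
time_s: 19.17
ee_pos: [0.5596, 0.0318, 0.1802]
ee_rot: [-0.001, 0.001, 1.0, 0.012]
ft_force: [0.5, -0.1, 0.4]
finger_gap: 1.0
finger_force: 0.0
[0.043 0.351 0.021 1.241 0.024 0.045] [-5.17604673e-04  6.52707383e-04  9.99928931e-01  1.18928200e-02]
[[591.5 108.7  50.1  55.5  16. ]
 [474.1 -55.2 116.8 117.4 109. ]]
twist -0.00  shift dx -1.40 dy 3.07 dz 6.97 | t 19.2 tcp [559.6  31.8 180.2] yaw 3.140 gap 1.00 grip 0
```

View pics/w8.png

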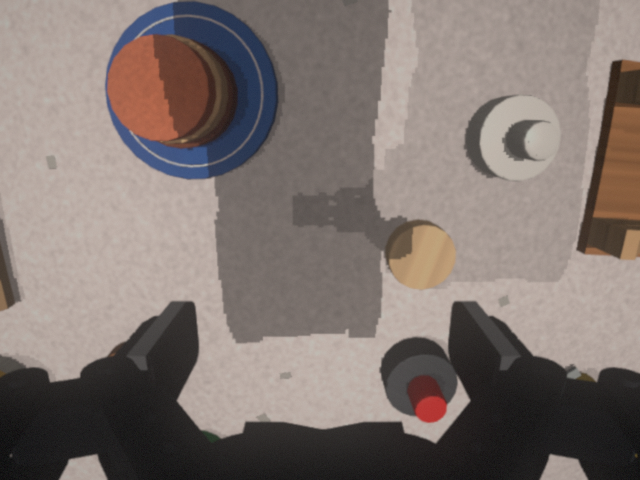

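The view (yaw π, up is toward the base) shows the three-round stack concentric on the plate at about (160,90). The pale round is at (421,255), the dark weight with the red knob at (425,385), and the grey decoy at (522,138). The tool carries a 0.024 rad tilt from the joint stop, which the distances need to account for.

```bash
cat >> h.py <<'E'
def go(x,y,z,yaw=np.pi):
    "twist units, then shift in the tool's actual (twisted) axes"
    s=monitor.read_state(); M=rot(s["ee_rot"]); y0=np.arctan2(M[1,0],M[0,0]); tw=-((yaw-y0+np.pi)%(2*np.pi)-np.pi)
    d=(M@R.from_euler("z",tw).as_matrix()).T@(np.array([x,y,z])/1000-s["ee_pos"])/.025
    print("twist %.2f shift %.2f %.2f %.2f"%(tw/.5,*d),"| t %.1f tcp"%s["time_s"],np.round(s["ee_pos"]*1000,1),"yaw %.3f"%y0,"down",np.round(M[:2,2],3),"gap %.2f grip %.0f"%(s["finger_gap"],s["finger_force"]))
E
python3 -c "from h import *; go(593,109,6)"
```

```text
twist -0.00 shift -1.34 2.92 7.04 | t 19.2 tcp [559.6  31.8 180.2] yaw 3.140 down [-0.001  0.024] gap 1.00 grip 0
```

```bash
python3 -m creep '[[-0.4,0.8,0.4,0],[-0.4,0.8,0.6,0],[-0.4,0.8,0.7,0],[-0.14,0.52,0.8,0],[0,0,0.8,0],[0,0,0.8,0],[0,0,0.8,0],[0,0,0.8,0],[0,0,0.7,0],[0,0,0.4,0],[0,0,0.2,0],[0,0,0,0],[0,0,0,0]]' 0.85
python3 -c "from h import *; go(593,109,6)"
python3 -m creep '[[0,0,0,0],[0,0,0,0],[0,0,0,0],[0,0,0,0],[0,0,0,0],[0,0,0,0]]' 0
python3 -m creep '[[0,0,-0.4,0],[0,0,-0.8,0],[0,0,-0.9,0],[0,0,-0.9,0],[0,0,-0.9,0],[0,0,-0.4,0],[0,0,0,0],[0,0,0,0]]'
python3 -c "from h import *; go(475,-57,100)"
```

```text
time_s: 20.3
ee_pos: [0.5932, 0.1093, 0.0075]
ee_rot: [-0.0, -0.001, 1.0, 0.012]
ft_force: [0.4, 0.4, -0.2]
finger_gap: 0.852
finger_force: 0.0
twist 0.00 shift 0.01 -0.01 0.06 | t 20.3 tcp [593.2 109.3   7.5] yaw -3.139 down [-0.001  0.024] gap 0.85 grip 0
time_s: 20.8
ee_pos: [0.5936, 0.1093, 0.0085]
ee_rot: [0.0, -0.001, 1.0, 0.012]
ft_force: [-4.3, -1.0, 13.7]
finger_gap: 0.579
finger_force: 59.8
time_s: 21.47
ee_pos: [0.5932, 0.1068, 0.1144]
ee_rot: [-0.0, -0.002, 1.0, 0.012]
ft_force: [-0.3, 0.1, -1.4]
finger_gap: 0.573
finger_force: 62.0
twist 0.01 shift 4.73 -6.56 0.42 | t 21.5 tcp [593.2 106.8 114.4] yaw -3.139 down [-0.     0.024] gap 0.57 grip 62
```

```bash
python3 -m creep '[[0.4,-0.6,0,0],[0.6,-0.8,0,0],[0.6,-0.8,0,0],[0.6,-0.8,0,0],[0.6,-0.8,0,0],[0.6,-0.8,0,0],[0.6,-0.8,0,0],[0.6,-0.8,0,0],[0.13,-0.36,0.2,0],[0,0,0.2,0],[0,0,0,0],[0,0,0,0]]'
python3 -c "from h import *; go(475,-57,87)"
```

```text
time_s: 22.47
ee_pos: [0.4752, -0.0567, 0.0997]
ee_rot: [-0.001, -0.002, 1.0, 0.012]
ft_force: [0.3, -0.2, -0.9]
finger_gap: 0.572
finger_force: 62.0
twist 0.01 shift 0.01 -0.02 0.51 | t 22.5 tcp [475.2 -56.7  99.7] yaw -3.138 down [-0.002  0.024] gap 0.57 grip 62
```

```bash
python3 -m creep '[[0,0,0.25,0],[0,0,0.15,0],[0,0,0.12,0],[0,0,0,0],[0,0,0,0]]'
python3 -m creep '[[0,0,0,0],[0,0,0,0],[0,0,0,0],[0,0,-0.5,0],[0,0,-0.9,0],[0,0,-0.9,0],[-0.6,-0.2,-0.9,0],[-0.8,-0.2,-0.8,0],[-0.9,-0.2,0,0],[-0.9,-0.2,0,0],[-0.9,-0.2,0,0],[-0.9,-0.2,0,0],[-0.8,-0.1,0,0],[0,0,0,0],[0,0,0,0]]' 1
python3 -c "
from h import *
C,im,d=look(save='w9'); print(d); go(692,-126,8)
C,im,d=look('top',save='t9'); print(d)"
```

```text
time_s: 22.88
ee_pos: [0.4752, -0.0568, 0.0872]
ee_rot: [-0.001, -0.002, 1.0, 0.012]
ft_force: [0.7, -0.4, -0.0]
finger_gap: 0.574
finger_force: 62.4
time_s: 24.13
ee_pos: [0.6207, -0.0915, 0.1858]
ee_rot: [-0.001, -0.002, 1.0, 0.012]
ft_force: [-0.4, 0.7, 0.7]
finger_gap: 1.002
finger_force: 0.0
[[ 691.5 -127.5   44.4   50.9   12. ]]
twist 0.01 shift -2.89 -1.55 7.08 | t 24.2 tcp [620.1 -91.5 186.1] yaw -3.139 down [-0.002  0.024] gap 1.00 grip 0
[[794.9  43.2  58.9  65.4  64. ]
 [794.7 184.4  59.6  67.   63. ]]
```

```bash
python3 -m creep '[[-0.7,-0.4,0.4,0],[-0.8,-0.4,0.6,0],[-0.8,-0.4,0.7,0],[-0.63,-0.38,0.7,0],[0,0,0.8,0],[0,0,0.8,0],[0,0,0.8,0],[0,0,0.8,0],[0,0,0.7,0],[0,0,0.5,0],[0,0,0.2,0],[0,0,0,0],[0,0,0,0]]' 0.8
python3 -c "from h import *; go(693,-127,8)"
python3 -m creep '[[0,0,0,0],[0,0,0,0],[0,0,0,0],[0,0,0,0],[0,0,0,0],[0,0,0,0]]' 0
python3 -m creep '[[0,0,-0.4,0],[0,0,-0.8,0],[0,0,-0.9,0],[0,0,-0.9,0],[0,0,-0.9,0],[0,0,-0.9,0],[0,0,-0.3,0],[0,0,0,0],[0,0,0,0]]'
python3 -c "from h import *; go(475,-57,120)"
```

```text
time_s: 25.32
ee_pos: [0.6935, -0.1265, 0.0115]
ee_rot: [-0.0, -0.002, 1.0, 0.012]
ft_force: [0.5, 0.1, 0.2]
finger_gap: 0.8
finger_force: 0.0
twist 0.01 shift 0.02 -0.02 0.14 | t 25.3 tcp [ 693.5 -126.5   11.5] yaw -3.138 down [-0.001  0.024] gap 0.80 grip 0
time_s: 25.82
ee_pos: [0.6942, -0.1268, 0.0124]
ee_rot: [0.0, -0.002, 1.0, 0.012]
ft_force: [-4.8, 0.2, 12.8]
finger_gap: 0.499
finger_force: 59.1
time_s: 26.57
ee_pos: [0.6938, -0.1296, 0.1379]
ee_rot: [-0.0, -0.002, 1.0, 0.012]
ft_force: [-0.6, 0.3, -0.4]
finger_gap: 0.501
finger_force: 60.8
twist 0.01 shift 8.75 2.89 0.79 | t 26.6 tcp [ 693.8 -129.6  137.9] yaw -3.138 down [-0.001  0.024] gap 0.50 grip 61
```

```bash
python3 -m creep '[[0.6,0.2,0,0],[0.8,0.3,0,0],[0.9,0.3,0,0],[0.9,0.3,0,0],[0.9,0.3,0,0],[0.9,0.3,0,0],[0.9,0.3,0,0],[0.9,0.3,0,0],[0.9,0.3,0,0],[0.75,0.29,0,0],[0.3,0,0.3,0],[0,0,0.3,0],[0,0,0,0],[0,0,0,0]]'
python3 -c "from h import *; go(475,-57,111)"
```

```text
time_s: 27.73
ee_pos: [0.4746, -0.0577, 0.124]
ee_rot: [-0.001, -0.001, 1.0, 0.012]
ft_force: [-0.2, -0.5, -0.3]
finger_gap: 0.498
finger_force: 60.8
twist 0.01 shift -0.02 0.02 0.52 | t 27.7 tcp [474.6 -57.7 124. ] yaw -3.139 down [-0.003  0.024] gap 0.50 grip 61
```

```bash
python3 -m creep '[[0,0,0.25,0],[0,0,0.15,0],[0,0,0.1,0],[0,0,0,0],[0,0,0,0]]'
python3 -m creep '[[0,0,0,0],[0,0,0,0],[0,0,0,0],[0,0,-0.5,0],[0,0,-0.9,0],[0,0,-0.9,0],[-0.6,0.5,-0.9,0],[-0.8,0.6,-0.6,0],[-0.9,0.7,0,0],[-0.9,0.7,0,0],[-0.9,0.7,0,0],[-0.9,0.7,0,0],[-0.8,0.7,0,0],[0,0,0,0],[0,0,0,0]]' 1
python3 - <<'E'
from h import *
C,im=grab("wrist"); cv2.imwrite("pics/w10.png",im); 
T,t=grab("top"); cv2.imwrite("pics/t10.png",t)
def red(C,im,z):
    h=cv2.cvtColor(im,cv2.COLOR_BGR2HSV); m=cv2.inRange(h,(0,190,70),(5,255,255))|cv2.inRange(h,(174,190,70),(180,255,255))
    for c in cv2.findContours(m,0,cv2.CHAIN_APPROX_NONE)[0]:
        if cv2.contourArea(c)>60:
            P=plane(C,c.reshape(-1,2),z)[:,:2]*1000; print(np.round(cv2.fitEllipse(np.float32(P))[:2],1).tolist() if 0 else [np.round(v,1) for v in cv2.fitEllipse(np.float32(P))[:2]],cv2.boundingRect(c))
red(C,im,.06); print("top"); red(T,t,.06)
go(698,113,60)
cv2.imwrite("pics/both10.png",np.hstack([cv2.resize(im,(400,300)),cv2.resize(t[180:330,200:400],(400,300))]))
E
```

```text
time_s: 28.15
ee_pos: [0.4747, -0.0574, 0.1123]
ee_rot: [-0.001, -0.002, 1.0, 0.012]
ft_force: [0.2, 0.2, -0.3]
finger_gap: 0.498
finger_force: 60.8
time_s: 29.4
ee_pos: [0.6199, 0.0566, 0.2094]
ee_rot: [-0.001, -0.002, 1.0, 0.012]
ft_force: [-0.1, -1.1, 1.0]
finger_gap: 1.0
finger_force: 0.0
top
[array([284.6, 254.9]), array([14.8, 72.2])] (188, 333, 11, 27)
[array([281.9, 377.8]), array([34.1, 79.7])] (128, 325, 17, 39)
[array([ 745.9, -270.6]), array([25. , 26.5])] (430, 130, 12, 12)
twist 0.01 shift -3.17 2.16 6.05 | t 29.5 tcp [619.1  55.4 210. ] yaw -3.139 down [-0.002  0.024] gap 1.00 grip 0
```

View pics/both10.png

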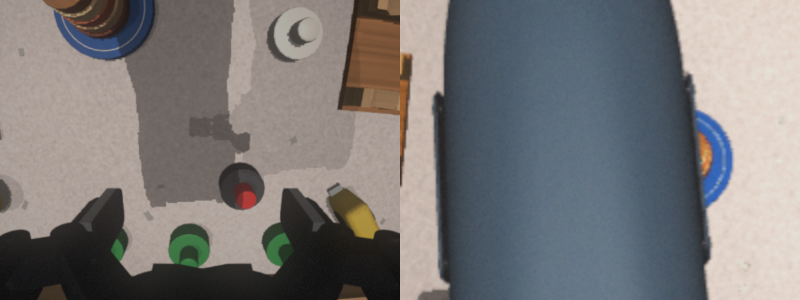

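Wrist view: the stack on the plate is top-left, and the dark weight with its red knob is at about (392,312) full-size. The tape is clear to the right.

```bash
python3 - <<'E'
from h import *
C=cam("wrist"); im=cv2.imread("pics/w10.png"); h=cv2.cvtColor(im,cv2.COLOR_BGR2HSV)
m=cv2.inRange(h,(0,120,40),(6,255,255))|cv2.inRange(h,(172,120,40),(180,255,255))
for c in cv2.findContours(m,0,cv2.CHAIN_APPROX_NONE)[0]:
    x,y,w,hh=cv2.boundingRect(c)
    if cv2.contourArea(c)>100 and 350<x<430: 
        pts=c.reshape(-1,2); top=pts[pts[:,1]>y+hh-16]
        print((x,y,w,hh)); P=plane(C,pts,.06)[:,:2]*1000; print("x range at z60",P[:,0].min(),P[:,0].max(),"y",P[:,1].min(),P[:,1].max())
g=(cv2.cvtColor(im,cv2.COLOR_BGR2GRAY)<95)&(h[:,:,1]<80)|(m>0)
b=np.zeros_like(g); b[250:350,340:440]=g[250:350,340:440]
c=max(cv2.findContours(b.astype(np.uint8),0,cv2.CHAIN_APPROX_NONE)[0],key=cv2.contourArea); print(cv2.boundingRect(c))
P=plane(C,c.reshape(-1,2),.03)[:,:2]*1000; print("body",P.min(0),P.max(0))
E
```

```text
(376, 293, 35, 41)
x range at z60 676.570208612091 709.8667726415455 y 98.36318113111527 125.00414636179191
(349, 260, 74, 75)
body [660.77429331  80.62497796] [726.90595412 141.69349489]
```

```bash
python3 -m creep '[[-0.7,0.5,0.4,0],[-0.9,0.6,0.6,0],[-0.9,0.6,0.7,0],[-0.66,0.41,0.7,0],[0,0,0.8,0],[0,0,0.8,0],[0,0,0.7,0],[0,0,0,0],[0,0,0,0]]' 0.65
python3 -c "from h import *; go(698,112.5,33)"
```

```text
time_s: 30.25
ee_pos: [0.6974, 0.1107, 0.094]
ee_rot: [-0.001, -0.001, 1.0, 0.012]
ft_force: [0.5, 0.1, 0.2]
finger_gap: 0.651
finger_force: 0.0
twist 0.00 shift -0.03 0.01 2.44 | t 30.2 tcp [697.4 110.7  94. ] yaw -3.139 down [-0.002  0.024] gap 0.65 grip 0
```

```bash
python3 -m creep '[[0,0,0.7,0],[0,0,0.7,0],[0,0,0.6,0],[0,0,0.4,0],[0,0,0,0],[0,0,0,0]]'
python3 -m creep '[[0,0,0,0],[0,0,0,0],[0,0,0,0],[0,0,0,0],[0,0,0,0],[0,0,0,0],[0,0,0,0]]' 0
python3 -c "from h import *; go(698,112.5,33)"
python3 -m creep '[[0,0,-0.4,0],[0,0,-0.7,0],[0,0,-0.9,0],[0,0,-0.9,0],[0,0,-0.9,0],[0,0,-0.9,0],[0,0,-0.9,0],[0,0,-0.5,0],[0,0,0,0],[0,0,0,0]]'
python3 -c "from h import *; go(475,-57,176);C,im=grab('wrist'); cv2.imwrite('pics/w11.png',im[:,100:540])"
```

```text
time_s: 30.75
ee_pos: [0.6984, 0.1128, 0.0349]
ee_rot: [-0.0, -0.001, 1.0, 0.012]
ft_force: [0.4, 0.8, 0.0]
finger_gap: 0.652
finger_force: 0.0
time_s: 31.33
ee_pos: [0.6989, 0.1136, 0.0354]
ee_rot: [0.001, -0.002, 1.0, 0.012]
ft_force: [0.2, 4.0, 6.8]
finger_gap: 0.279
finger_force: 58.6
twist 0.01 shift 0.04 -0.05 0.09 | t 31.3 tcp [698.9 113.6  35.4] yaw -3.138 down [0.001 0.025] gap 0.28 grip 59
time_s: 32.17
ee_pos: [0.6984, 0.1092, 0.1864]
ee_rot: [-0.0, -0.002, 1.0, 0.012]
ft_force: [0.6, 0.0, -9.8]
finger_gap: 0.281
finger_force: 60.3
twist 0.01 shift 8.93 -6.66 0.26 | t 32.2 tcp [698.4 109.2 186.4] yaw -3.139 down [-0.001  0.024] gap 0.28 grip 60
```

View pics/w11.png

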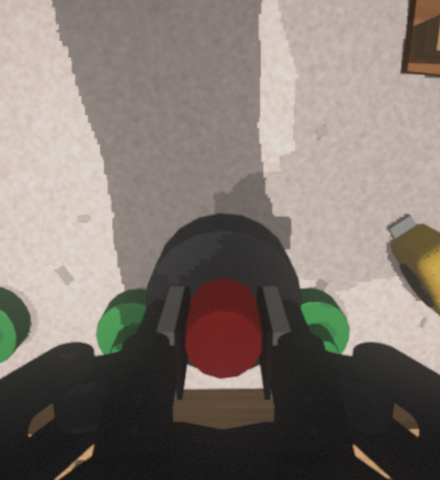

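The weight hangs upright by its knob at about (223,330) in the crop, and the wrist force reads about 10 N. Move it to the plate.

```bash
python3 -m creep '[[0.4,-0.3,0,0],[0.6,-0.5,0,0],[0.8,-0.6,0,0],[0.8,-0.6,0,0],[0.8,-0.6,0,0],[0.8,-0.6,0,0],[0.8,-0.6,0,0],[0.8,-0.6,0,0],[0.8,-0.6,0,0],[0.8,-0.6,0,0],[0.7,-0.5,0,0],[0.5,-0.4,0,0],[0.13,-0.16,0,0],[0,0,0,0],[0,0,0,0],[0,0,0,0]]'
python3 -c "from h import *; go(475,-57,154)
C,im=grab('scene'); cv2.imwrite('pics/s11.png',cv2.resize(im[180:320,220:400],None,fx=3.5,fy=3.5))"
```

```text
time_s: 33.55
ee_pos: [0.4809, -0.0574, 0.1821]
ee_rot: [-0.001, -0.002, 1.0, 0.012]
ft_force: [-0.1, 0.1, -8.3]
finger_gap: 0.278
finger_force: 60.4
twist 0.01 shift 0.23 -0.01 1.12 | t 33.5 tcp [480.9 -57.4 182.1] yaw -3.138 down [-0.002  0.024] gap 0.28 grip 60
```

View pics/s11.png

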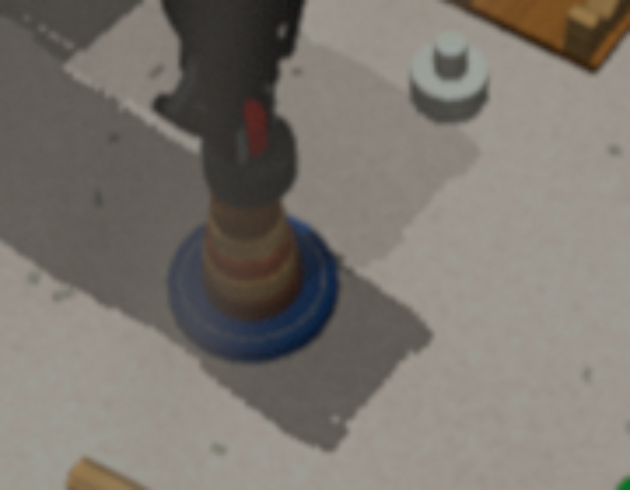

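The scene crop shows a neat, centred stack on the plate with the weight right above it. Lower and release.

```bash
python3 -m creep '[[0.22,0,0,0],[0,0,0.4,0],[0,0,0.3,0],[0,0,0.25,0],[0,0,0.15,0],[0,0,0,0],[0,0,0,0],[0,0,0,0]]'
python3 -c "from h import *; go(475,-57,154)"
```

```text
time_s: 34.27
ee_pos: [0.4751, -0.0572, 0.1552]
ee_rot: [-0.0, -0.002, 1.0, 0.012]
ft_force: [-0.3, 0.4, -8.2]
finger_gap: 0.284
finger_force: 60.4
twist 0.01 shift 0.01 0.01 0.05 | t 34.3 tcp [475.1 -57.2 155.2] yaw -3.138 down [-0.001  0.024] gap 0.28 grip 60
```

```bash
python3 -m creep '[[0,0,0.05,0],[0,0,0.04,0],[0,0,0,0],[0,0,0,0]]'
```

```text
time_s: 34.6
ee_pos: [0.4753, -0.0572, 0.1532]
ee_rot: [-0.0, -0.002, 1.0, 0.012]
ft_force: [-1.1, -0.2, 0.1]
finger_gap: 0.281
finger_force: 61.3
```

```bash
python3 -m creep '[[0,0,0,0],[0,0,0,0],[0,0,0,0],[0,0,-0.3,0],[0,0,-0.6,0],[0,0,-0.8,0],[0,0,-0.8,0],[0,-0.3,-0.6,0],[-0.3,-0.6,0,0],[-0.3,-0.7,0,0],[-0.3,-0.8,0,0],[-0.3,-0.8,0,0],[-0.3,-0.8,0,0],[-0.3,-0.8,0,0],[-0.2,-0.8,0,0],[0,-0.8,0,0],[0,-0.8,0,0],[0,0,0,0],[0,0,0,0]]' 0.65
python3 - <<'E'
from h import *
def legs(C,im,z):
    h=cv2.cvtColor(im,cv2.COLOR_BGR2HSV); m=cv2.inRange(h,(8,80,40),(25,255,255)); m=cv2.morphologyEx(m,cv2.MORPH_OPEN,np.ones((3,3)))
    for c in cv2.findContours(m,0,cv2.CHAIN_APPROX_NONE)[0]:
        if cv2.contourArea(c)<500: continue
        P=plane(C,c.reshape(-1,2),z)[:,:2]*1000; (a,b),s,t=cv2.minAreaRect(np.float32(P))
        if 130<max(s)<230 and min(s)<45: print("leg",np.round([a,b,*s,t],1),cv2.boundingRect(c))
C,im=grab("wrist"); cv2.imwrite("pics/w12.png",im); legs(C,im,.014)
T,t=grab("top"); cv2.imwrite("pics/t12.png",t); print("top"); legs(T,t,.018)
go(546,-236,6)
cv2.imwrite("pics/both12.png",np.hstack([cv2.resize(im,(400,300)),cv2.resize(t,(400,300))]))
E
```

```text
time_s: 36.18
ee_pos: [0.5256, -0.2394, 0.2261]
ee_rot: [-0.001, -0.001, 1.0, 0.012]
ft_force: [-0.4, 0.8, 0.1]
finger_gap: 0.651
finger_force: 0.0
leg [ 548.  -236.8  184.4   22.9    2.1] (303, 116, 34, 209)
leg [ 542.5 -311.9  184.8   24.3    7.1] (199, 109, 63, 211)
leg [ 522.5 -385.5   24.7  184.5   89. ] (122, 85, 45, 215)
top
twist 0.01 shift -0.82 -0.12 8.81 | t 36.3 tcp [ 525.7 -238.3  226.2] yaw -3.138 down [-0.001  0.024] gap 0.65 grip 0
```

View pics/both12.png

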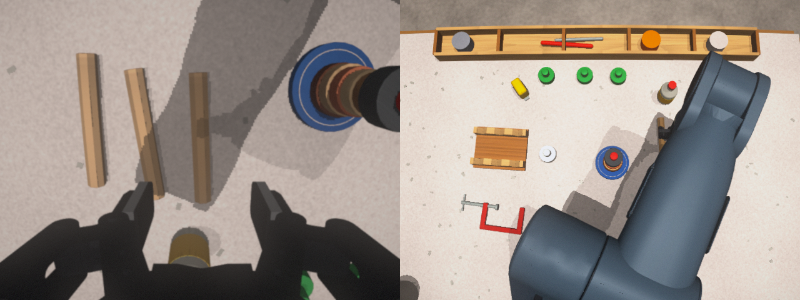

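Three legs stand clear, with the first at wrist px (320,220). In the top view the weight sits concentric on the plate at about (612,157). I'll check the weight and stack centring and measure the cradle corners from the first top picture.

```bash
python3 - <<'E'
from h import *
T=cam("top"); t=cv2.imread("pics/t12.png"); h=cv2.cvtColor(t,cv2.COLOR_BGR2HSV)
m=(cv2.inRange(h,(0,150,60),(5,255,255))|cv2.inRange(h,(174,150,60),(180,255,255))); m[:220]=0;m[300:]=0;m[:,:300]=0;m[:,370:]=0
print("knob",disc(T,m,.178)); b=cv2.inRange(h,(100,110,30),(125,255,255)); b[:200]=0; b[320:]=0;b[:,:305]=0;b[:,375:]=0
c=np.vstack(cv2.findContours(b,0,2)[0]); print("plate",np.round(cv2.minEnclosingCircle(np.float32(plane(T,c.reshape(-1,2),.018)[:,:2]*1000)),1) if 0 else [np.round(v,1) for v in cv2.minEnclosingCircle(np.float32(plane(T,c.reshape(-1,2),.018)[:,:2]*1000))])
im=cv2.imread("pics/top0.png")
P=plane(T,[(118.6,202.9),(205.4,206.4),(113.2,251.8),(197.1,256.8)],.052)[:,:2]*1000; print("bar corners",np.round(P,1))
g=cv2.inRange(cv2.cvtColor(im,cv2.COLOR_BGR2HSV),(5,110,60),(25,255,255)); g[:190]=0;g[290:]=0;g[:,:100]=0;g[:,215:]=0
cs=[c for c in cv2.findContours(g,0,2)[0] if cv2.contourArea(c)>500]
for c in cs: a=cv2.approxPolyDP(c,4,True).reshape(-1,2); print(a.tolist()); 
cv2.imwrite("pics/cr.png",cv2.resize(im[190:285,100:220],None,fx=5,fy=5,interpolation=2))
E
```

```text
knob [474.4 -55.3  23.6  25.3  78.8]
plate [array([472.3, -55.9]), np.float64(59.2)]
bar corners [[594.8 432.4]
 [586.4 238.1]
 [485.7 439.1]
 [475.  253.2]]
[[118, 204], [123, 217], [119, 251], [112, 255], [117, 267], [199, 272], [204, 207]]
```

View pics/cr.png

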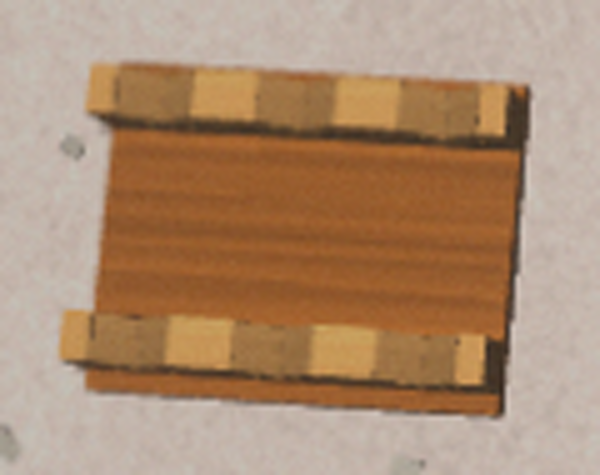

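The crop gives the bar-top corners: far bar (90,63), (508,83), (505,136), (88,113); near bar (63,310), (487,333), (484,384), (61,360).

```bash
python3 - <<'E'
from h import *
T=cam("top")
q=np.array([(90,63),(508,83),(505,136),(88,113),(63,310),(487,333),(484,384),(61,360)])/5+[100,190]
P=plane(T,q,.052)[:,:2]*1000; print(np.round(P,1)); c=P.mean(0)
X=P[:4].mean(0)-P[4:].mean(0); Y=(P[[0,3,4,7]].mean(0)-P[[1,2,5,6]].mean(0))
print("centre",c,"bar spacing",np.linalg.norm(X),"len",np.linalg.norm(Y),"yaw",np.arctan2(X[1],X[0]),np.arctan2(-Y[0],Y[1]))
go(547.5,-236.5,5,np.pi+.037)
E
```

```text
[[595.5 433.8]
 [585.9 246.5]
 [562.3 247.1]
 [573.  433.6]
 [485.3 440.4]
 [475.4 252.6]
 [453.2 253.3]
 [463.3 440.3]]
centre [524.22913185 343.4451909 ] bar spacing 110.05699016556478 len 187.43944401661835 yaw -0.058189451764199186 -0.05351000664503896
twist -0.07 shift -0.88 -0.17 8.85 | t 36.3 tcp [ 525.7 -238.3  226.2] yaw -3.138 down [-0.001  0.024] gap 0.65 grip 0
```

The cradle checks out at 110.1 mm bar spacing and 187.4 mm length. Its centre is about (525,342.5) with yaw -0.056. Now the first leg.

```bash
python3 -m creep '[[0,0,0,-0.075],[-0.44,-0.08,0.6,0],[-0.44,-0.08,0.8,0],[0,0,0.9,0],[0,0,0.9,0],[0,0,0.9,0],[0,0,0.9,0],[0,0,0.9,0],[0,0,0.9,0],[0,0,0.8,0],[0,0,0.6,0],[0,0,0.4,0],[0,0,0.2,0],[0,0,0,0],[0,0,0,0]]' 0.65
python3 -c "from h import *; go(547.5,-236.5,5,np.pi+.037)"
python3 -m creep '[[0,0,0,0],[0,0,0,0],[0,0,0,0],[0,0,0,0],[0,0,0,0],[0,0,0,0],[0,0,0,0]]' 0
python3 -m creep '[[0,0,-0.4,0],[0,0,-0.7,0],[0,0,-0.9,0],[0,0,-0.9,0],[0,0,-0.9,0],[0,0,-0.9,0],[0,0,-0.9,0],[0,0,-0.9,0],[0,0,-0.9,0],[0,0,-0.9,0],[0,0,0,0.19],[0,0,0,0],[0,0,0,0]]'
python3 -c "from h import *; go(528.5,406.5,212,np.pi-.056)"
```

```text
time_s: 37.53
ee_pos: [0.548, -0.2365, 0.0066]
ee_rot: [0.0, -0.021, 1.0, 0.012]
ft_force: [0.5, 0.2, -0.2]
finger_gap: 0.653
finger_force: 0.0
twist 0.01 shift 0.02 -0.00 0.07 | t 37.5 tcp [ 548.  -236.5    6.6] yaw -3.101 down [-0.     0.024] gap 0.65 grip 0
time_s: 38.12
ee_pos: [0.5481, -0.2369, 0.0069]
ee_rot: [0.0, -0.02, 1.0, 0.012]
ft_force: [-1.8, 1.2, 8.4]
finger_gap: 0.256
finger_force: 59.5
time_s: 39.2
ee_pos: [0.5477, -0.2415, 0.2136]
ee_rot: [-0.001, 0.026, 1.0, 0.012]
ft_force: [0.0, -0.1, -0.4]
finger_gap: 0.26
finger_force: 59.2
twist 0.01 shift 2.22 25.83 0.68 | t 39.2 tcp [ 547.7 -241.5  213.6] yaw 3.089 down [-0.001  0.024] gap 0.26 grip 59
```

```bash
python3 -m creep '[[0,0.4,0,0],[0,0.7,0,0],[0.1,0.9,0,0],[0.1,0.9,0,0],[0.1,0.9,0,0],[0.1,0.9,0,0],[0.1,0.9,0,0],[0.1,0.9,0,0],[0.1,0.9,0,0],[0.1,0.9,0,0],[0.1,0.9,0,0],[0.1,0.9,0,0],[0.1,0.9,0,0],[0.1,0.9,0,0],[0.1,0.9,0,0],[0.1,0.9,0,0]]'
python3 -m creep '[[0.1,0.9,0,0],[0.1,0.9,0,0],[0.1,0.9,0,0],[0.1,0.9,0,0],[0.1,0.9,0,0],[0.1,0.9,0,0],[0.1,0.9,0,0],[0.1,0.9,0,0],[0,0.9,0,0],[0,0.9,0,0],[0,0.9,0,0],[0,0.9,0,0],[0,0.7,0,0],[0,0.4,0,0],[0,0,0,0],[0,0,0,0],[0,0,0,0]]'
python3 - <<'E'
from h import *
go(528.5,406.5,90,np.pi-.056); C,im=grab("wrist"); cv2.imwrite("pics/w13.png",im)
E
```

```text
time_s: 40.53
ee_pos: [0.5304, 0.1039, 0.221]
ee_rot: [-0.002, 0.026, 1.0, 0.012]
ft_force: [0.4, 0.4, -0.8]
finger_gap: 0.264
finger_force: 59.2
time_s: 41.95
ee_pos: [0.5272, 0.3998, 0.2283]
ee_rot: [-0.001, 0.027, 1.0, 0.012]
ft_force: [0.2, -1.0, -1.5]
finger_gap: 0.256
finger_force: 59.2
twist 0.00 shift -0.05 0.14 5.54 | t 42.0 tcp [527.2 399.8 228.3] yaw 3.088 down [-0.002  0.023] gap 0.26 grip 59
```

View pics/w13.png

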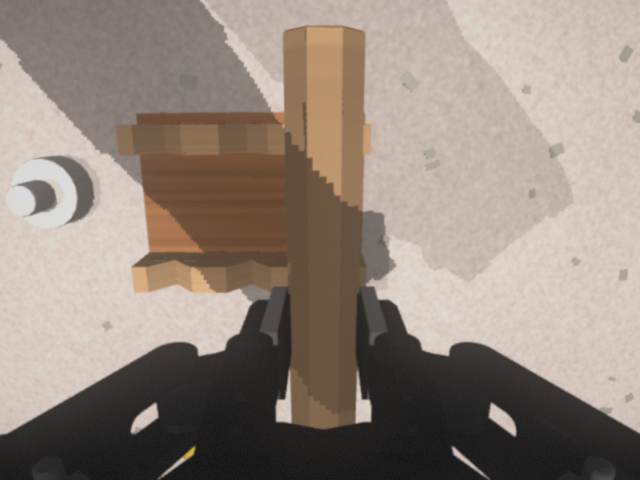

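The leg is held straight at px (325,230), over the right-hand (notch2) end of the cradle. The near bar's outer-edge corners show at (117,125) and (371,125), so I'll cross-check the cradle pose from those.

```bash
python3 - <<'E'
from h import *
C=cam("wrist"); P=plane(C,[(117,125),(371,125)],.052)[:,:2]*1000
print(P, np.linalg.norm(P[1]-P[0])); th=-.056; Rm=np.array([[np.cos(th),-np.sin(th)],[np.sin(th),np.cos(th)]])
print("expected",Rm@[-66,-94]+[525,342.5],Rm@[-66,94]+[525,342.5])
d=P[1]-P[0]; print("yaw",np.arctan2(-d[0],d[1]))
go(528.5,406.5,75,np.pi-.056)
E
```

```text
[[454.4563226  255.62317106]
 [466.20893199 441.78315951]] 186.53060104479405
expected [453.84221184 252.34142201] [464.36471007 440.04671504]
yaw -0.0630480959286502
twist 0.00 shift -0.05 0.13 6.15 | t 42.0 tcp [527.4 399.6 228.5] yaw 3.087 down [-0.002  0.023] gap 0.26 grip 59
```

```bash
python3 -m creep '[[-0.06,0.19,0.6,0],[0,0,0.8,0],[0,0,0.9,0],[0,0,0.9,0],[0,0,0.9,0],[0,0,0.9,0],[0,0,0.7,0],[0,0,0.45,0],[0,0,0,0],[0,0,0,0]]'
python3 -c "from h import *; go(529,408,48,np.pi-.058)"
```

```text
time_s: 42.83
ee_pos: [0.5292, 0.4082, 0.0754]
ee_rot: [-0.001, 0.027, 1.0, 0.012]
ft_force: [0.5, 0.2, 0.4]
finger_gap: 0.258
finger_force: 59.2
twist 0.01 shift 0.01 -0.03 1.10 | t 42.8 tcp [529.2 408.2  75.4] yaw 3.087 down [-0.001  0.024] gap 0.26 grip 59
```

```bash
python3 -m creep '[[0,0,0.3,0],[0,0,0.3,0],[0,0,0.25,0],[0,0,0.2,0],[0,0,0.05,0],[0,0,0,0],[0,0,0,0]]'
python3 -m creep '[[0,0,0.05,0],[0,0,0.05,0],[0,0,0,0],[0,0,0,0]]'
```

```text
time_s: 43.42
ee_pos: [0.5292, 0.4094, 0.0476]
ee_rot: [-0.001, 0.027, 1.0, 0.012]
ft_force: [0.2, 0.5, -0.3]
finger_gap: 0.26
finger_force: 59.2
time_s: 43.75
ee_pos: [0.5295, 0.4095, 0.0467]
ee_rot: [-0.0, 0.027, 1.0, 0.012]
ft_force: [-7.4, -6.8, 18.3]
finger_gap: 0.267
finger_force: 61.4
```

```bash
python3 -m creep '[[0,0,-0.03,0],[0,0,0,0],[0,0,0,0],[0,0,0,0],[0,0,0,0],[0,0,-0.4,0],[0,0,-0.7,0],[0,0,-0.9,0],[0,0,-0.9,0],[0,0,-0.9,0],[0,0,-0.9,0],[0,0,-0.9,0],[0,0,-0.9,0],[0,0,-0.9,0],[0,-0.3,-0.3,0],[0,-0.7,0,0]]' 0.6
python3 -m creep '[[0,-0.9,0,0],[0,-0.9,0,0],[0,-0.9,0,0],[0,-0.9,0,0],[0,-0.9,0,0],[0,-0.9,0,0],[0,-0.9,0,0],[0,-0.9,0,0],[0,-0.9,0,0],[0,-0.9,0,0],[0,-0.9,0,0],[0,-0.9,0,0],[0,-0.9,0,0],[0,-0.9,0,0],[0,-0.9,0,0]]'
python3 -m creep '[[0,-0.9,0,0],[0,-0.9,0,0],[0,-0.9,0,0],[0,-0.9,0,0],[0,-0.9,0,0],[0,-0.9,0,0],[0,-0.9,0,0],[0,-0.9,0,0],[0,-0.9,0,0],[0,-0.9,0,0],[0,-0.9,0,0],[0,-0.9,0,0],[0,-0.9,0,0],[0,0,0,-0.18],[0,0,0,-0.18],[0,0,0,0],[0,0,0,0]]'
cat >> h.py <<'E'
def legs(C,im,z,roi=None):
    h=cv2.cvtColor(im,cv2.COLOR_BGR2HSV); m=cv2.inRange(h,(8,80,40),(25,255,255)); m=cv2.morphologyEx(m,cv2.MORPH_OPEN,np.ones((3,3)))
    for c in cv2.findContours(m,0,cv2.CHAIN_APPROX_NONE)[0]:
        if cv2.contourArea(c)<500: continue
        P=plane(C,c.reshape(-1,2),z)[:,:2]*1000; (a,b),s,t=cv2.minAreaRect(np.float32(P))
        if 130<max(s)<230 and min(s)<45: print("leg",np.round([a,b,*s,t],1),cv2.boundingRect(c))
E
python3 - <<'E'
from h import *
C,im=grab("wrist"); cv2.imwrite("pics/w14.png",im); legs(C,im,.014)
T,t=grab("top"); cv2.imwrite("pics/t14.png",t)
go(542.5,-311.5,5,np.pi+.124)
# leg in cradle: edges seen in top view beyond the far bar and before the near bar
h=cv2.cvtColor(t,cv2.COLOR_BGR2HSV); m=cv2.inRange(h,(8,80,60),(25,255,255)); m[:180]=0; m[300:]=0; m[:,220:]=0
c=max(cv2.findContours(m,0,1)[0],key=cv2.contourArea); print(cv2.approxPolyDP(c,3,True).reshape(-1,2).tolist())
E
```

```text
time_s: 45.08
ee_pos: [0.5286, 0.3811, 0.24]
ee_rot: [0.0, 0.026, 1.0, 0.013]
ft_force: [0.6, -0.1, -0.2]
finger_gap: 0.603
finger_force: 0.0
time_s: 46.33
ee_pos: [0.5091, 0.0416, 0.2297]
ee_rot: [-0.001, 0.027, 1.0, 0.012]
ft_force: [0.4, -0.1, 0.2]
finger_gap: 0.6
finger_force: 0.0
time_s: 47.75
ee_pos: [0.4935, -0.2491, 0.2227]
ee_rot: [0.0, -0.061, 0.998, 0.012]
ft_force: [0.4, 0.2, -0.2]
finger_gap: 0.602
finger_force: 0.0
leg [ 541.2 -312.1  180.9   23.9    7.1] (218, 140, 39, 202)
leg [ 523.4 -385.4   24.6  185.    89. ] (138, 105, 36, 211)
twist -0.00 shift -1.61 -2.93 8.65 | t 47.9 tcp [ 493.7 -248.9  222.8] yaw -3.019 down [-0.001  0.024] gap 0.60 grip 0
[[127, 193], [126, 201], [118, 203], [117, 211], [122, 214], [119, 251], [112, 253], [118, 273], [128, 274], [130, 268], [199, 272], [205, 207], [137, 203], [137, 194]]
```

```bash
python3 -m creep '[[-0.5,-0.9,0,0],[-0.5,-0.9,0.3,0],[-0.5,-0.9,0.6,0],[-0.1,-0.23,0.8,0],[0,0,0.9,0],[0,0,0.9,0],[0,0,0.9,0],[0,0,0.9,0],[0,0,0.9,0],[0,0,0.9,0],[0,0,0.7,0],[0,0,0.5,0],[0,0,0.3,0],[0,0,0,0],[0,0,0,0]]' 0.6
python3 - <<'E'
from h import *
go(542,-312,6,np.pi+.124)
P=plane(cam("top"),[(132,193.5),(123,274)],.055)[:,:2]*1000; th=-.058; Rm=np.array([[np.cos(th),-np.sin(th)],[np.sin(th),np.cos(th)]])
print("placed leg ends",P,"local to cradle (top frame)",((P-[524.2,343.4])@Rm))
E
```

```text
time_s: 49.1
ee_pos: [0.5426, -0.3115, 0.0064]
ee_rot: [0.0, -0.062, 0.998, 0.012]
ft_force: [0.1, 0.0, 0.4]
finger_gap: 0.599
finger_force: 0.0
twist 0.00 shift 0.02 -0.02 0.02 | t 49.1 tcp [ 542.6 -311.5    6.4] yaw -3.017 down [-0.001  0.024] gap 0.60 grip 0
placed leg ends [[615.29417123 402.26361161]
 [436.8058804  414.09887007]] local to cradle (top frame) [[ 87.52881815  64.04513093]
 [-91.34539971  65.51397043]]
```

```bash
python3 -m creep '[[0,0,0,0],[0,0,0,0],[0,0,0,0],[0,0,0,0],[0,0,0,0],[0,0,0,0],[0,0,0,0]]' 0
python3 -m creep '[[0,0,-0.4,0],[0,0,-0.7,0],[0,0,-0.9,0],[0,0,-0.9,0],[0,0,-0.9,0],[0,0,-0.9,0],[0,0,-0.9,0],[0,0,-0.9,0],[0,0,-0.9,0],[0,0,-0.9,0],[0,0,-0.2,0],[0,0,0,0.183],[0,0,0,0.183],[0,0,0,0],[0,0,0,0]]'
python3 -c "from h import *; go(525.5,344,228,np.pi-.058)"
```

```text
time_s: 49.68
ee_pos: [0.543, -0.312, 0.0073]
ee_rot: [0.001, -0.063, 0.998, 0.011]
ft_force: [-2.0, 0.9, 7.4]
finger_gap: 0.259
finger_force: 59.4
time_s: 50.93
ee_pos: [0.5426, -0.3166, 0.2186]
ee_rot: [-0.001, 0.027, 1.0, 0.012]
ft_force: [-0.3, 0.0, -0.5]
finger_gap: 0.261
finger_force: 59.1
twist 0.01 shift 2.21 26.34 0.26 | t 50.9 tcp [ 542.6 -316.6  218.6] yaw 3.087 down [-0.001  0.024] gap 0.26 grip 59
```

```bash
python3 -m creep '[[0,0.4,0,0],[0,0.7,0,0],[0.1,0.9,0,0],[0.1,0.9,0,0],[0.1,0.9,0,0],[0.1,0.9,0,0],[0.1,0.9,0,0],[0.1,0.9,0,0],[0.1,0.9,0,0],[0.1,0.9,0,0],[0.1,0.9,0,0],[0.1,0.9,0,0],[0.1,0.9,0,0],[0.1,0.9,0,0],[0.1,0.9,0,0],[0.1,0.9,0,0]]'
python3 -m creep '[[0.1,0.9,0,0],[0.1,0.9,0,0],[0.1,0.9,0,0],[0.1,0.9,0,0],[0.1,0.9,0,0],[0.1,0.9,0,0],[0.1,0.9,0,0],[0.1,0.9,0,0],[0,0.9,0,0],[0,0.9,0,0],[0,0.9,0,0],[0,0.9,0,0],[0,0.8,0,0],[0,0.5,0,0],[0,0,0,0],[0,0,0,0],[0,0,0,0]]'
python3 -c "from h import *; go(525.5,344,75,np.pi-.058)"
```

```text
time_s: 52.27
ee_pos: [0.5267, 0.0288, 0.2268]
ee_rot: [-0.001, 0.027, 1.0, 0.012]
ft_force: [-0.1, -0.6, -0.7]
finger_gap: 0.26
finger_force: 59.1
time_s: 53.68
ee_pos: [0.5244, 0.3299, 0.2339]
ee_rot: [-0.001, 0.028, 1.0, 0.012]
ft_force: [0.4, 0.2, -0.6]
finger_gap: 0.259
finger_force: 59.1
twist 0.00 shift -0.03 0.42 6.37 | t 53.7 tcp [524.4 329.9 233.9] yaw 3.085 down [-0.001  0.024] gap 0.26 grip 59
```

```bash
python3 -m creep '[[-0.03,0.41,0.5,0],[0,0,0.8,0],[0,0,0.9,0],[0,0,0.9,0],[0,0,0.9,0],[0,0,0.9,0],[0,0,0.8,0],[0,0,0.67,0],[0,0,0,0],[0,0,0,0]]'
python3 -c "from h import *; go(525.5,344.5,48,np.pi-.058)"
python3 -m creep '[[0,0,0.3,0],[0,0,0.3,0],[0,0,0.25,0],[0,0,0.2,0],[0,0,0.05,0],[0,0,0,0],[0,0,0,0]]'
python3 -m creep '[[0,0,0.04,0],[0,0,0.03,0],[0,0,0,0],[0,0,0,0]]'
```

```text
time_s: 54.52
ee_pos: [0.5253, 0.3436, 0.0744]
ee_rot: [-0.002, 0.029, 1.0, 0.011]
ft_force: [0.3, -0.7, 0.0]
finger_gap: 0.26
finger_force: 59.1
twist 0.00 shift -0.01 0.01 1.06 | t 54.5 tcp [525.3 343.6  74.4] yaw 3.084 down [-0.003  0.023] gap 0.26 grip 59
time_s: 55.1
ee_pos: [0.5259, 0.3449, 0.0476]
ee_rot: [-0.001, 0.029, 1.0, 0.012]
ft_force: [0.7, 0.4, -0.2]
finger_gap: 0.262
finger_force: 59.1
time_s: 55.43
ee_pos: [0.5262, 0.345, 0.0466]
ee_rot: [-0.0, 0.029, 1.0, 0.012]
ft_force: [-2.5, -3.0, 9.3]
finger_gap: 0.26
finger_force: 60.1
```

```bash
python3 -m creep '[[0,0,-0.03,0],[0,0,0,0],[0,0,0,0],[0,0,0,0],[0,0,0,0],[0,0,-0.4,0],[0,0,-0.7,0],[0,0,-0.9,0],[0,0,-0.9,0],[0,0,-0.9,0],[0,0,-0.9,0],[0,0,-0.9,0],[0,0,-0.9,0],[0,0,-0.9,0],[0,-0.3,-0.3,0],[0,-0.7,0,-0.08]]' 0.55
python3 -m creep '[[0,-0.9,0,0],[0,-0.9,0,0],[0,-0.9,0,0],[0,-0.9,0,0],[0,-0.9,0,0],[0,-0.9,0,0],[0,-0.9,0,0],[0,-0.9,0,0],[0,-0.9,0,0],[0,-0.9,0,0],[0,-0.9,0,0],[0,-0.9,0,0],[0,-0.9,0,0],[0,-0.9,0,0],[0,-0.9,0,0]]'
python3 -m creep '[[0,-0.9,0,0],[0,-0.9,0,0],[0,-0.9,0,0],[0,-0.9,0,0],[0,-0.9,0,0],[0,-0.9,0,0],[0,-0.9,0,0],[0,-0.9,0,0],[0,-0.9,0,0],[0,-0.9,0,0],[0,-0.9,0,0],[0,-0.9,0,0],[0,-0.9,0,0],[0,-0.7,0,0],[0,-0.3,0,0],[0,0,0,0],[0,0,0,0]]'
python3 - <<'E'
from h import *
C,im=grab("wrist"); cv2.imwrite("pics/w15.png",im); legs(C,im,.014)
T,t=grab("top"); cv2.imwrite("pics/t15.png",t)
go(522.5,-385.5,6.5,np.pi-.017)
h=cv2.cvtColor(t,cv2.COLOR_BGR2HSV); m=cv2.inRange(h,(8,80,60),(25,255,255)); m[:180]=0; m[300:]=0; m[:,220:]=0
c=max(cv2.findContours(m,0,1)[0],key=cv2.contourArea); print(cv2.approxPolyDP(c,3,True).reshape(-1,2).tolist())
E
```

```text
time_s: 56.77
ee_pos: [0.5253, 0.3166, 0.2409]
ee_rot: [0.001, 0.008, 1.0, 0.013]
ft_force: [0.5, 0.1, -1.1]
finger_gap: 0.549
finger_force: 0.0
time_s: 58.02
ee_pos: [0.5183, -0.0233, 0.2305]
ee_rot: [-0.001, 0.009, 1.0, 0.012]
ft_force: [-0.7, 0.1, 0.3]
finger_gap: 0.556
finger_force: 0.0
time_s: 59.43
ee_pos: [0.5131, -0.339, 0.2227]
ee_rot: [-0.001, 0.009, 1.0, 0.012]
ft_force: [0.4, 0.2, 0.7]
finger_gap: 0.552
finger_force: 0.0
leg [ 522.5 -385.3   23.7  183.6   88.9] (245, 101, 35, 214)
twist 0.00 shift -0.41 -2.09 8.61 | t 59.5 tcp [ 513.4 -338.4  223. ] yaw 3.125 down [-0.001  0.024] gap 0.55 grip 0
[[127, 193], [126, 201], [118, 203], [117, 211], [122, 214], [119, 251], [112, 253], [118, 273], [129, 274], [130, 268], [146, 269], [151, 276], [157, 276], [159, 270], [200, 272], [205, 208], [167, 205], [165, 195], [155, 194], [153, 204], [137, 203], [137, 194]]
```

```bash
python3 -m creep '[[-0.2,-0.8,0.3,0],[-0.2,-0.8,0.6,0],[0,-0.49,0.8,0],[0,0,0.9,0],[0,0,0.9,0],[0,0,0.9,0],[0,0,0.9,0],[0,0,0.9,0],[0,0,0.9,0],[0,0,0.7,0],[0,0,0.5,0],[0,0,0.3,0],[0,0,0,0],[0,0,0,0]]' 0.6
python3 - <<'E'
from h import *
go(523,-385.5,6.5,np.pi-.017)
P=plane(cam("top"),[(160,194.5),(153.5,275.5)],.055)[:,:2]*1000; th=-.058; Rm=np.array([[np.cos(th),-np.sin(th)],[np.sin(th),np.cos(th)]])
print("leg1 local",((P-[524.2,343.4])@Rm))
E
python3 -m creep '[[0,0,0,0],[0,0,0,0],[0,0,0,0],[0,0,0,0],[0,0,0,0],[0,0,0,0],[0,0,0,0]]' 0
python3 -m creep '[[0,0,-0.4,0],[0,0,-0.7,0],[0,0,-0.9,0],[0,0,-0.9,0],[0,0,-0.9,0],[0,0,-0.9,0],[0,0,-0.9,0],[0,0,-0.9,0],[0,0,-0.9,0],[0,0,-0.9,0],[0,0,-0.2,0],[0,0,0,0.08],[0,0,0,0],[0,0,0,0]]'
python3 -c "from h import *; go(521.5,280.5,228,np.pi-.058)"
```

```text
time_s: 60.7
ee_pos: [0.5224, -0.3862, 0.0071]
ee_rot: [-0.001, 0.008, 1.0, 0.012]
ft_force: [0.9, -1.0, -0.1]
finger_gap: 0.597
finger_force: 0.0
twist 0.00 shift -0.02 0.03 0.02 | t 60.7 tcp [ 522.4 -386.2    7.1] yaw 3.125 down [-0.001  0.024] gap 0.60 grip 0
leg1 local [[ 88.64644917   1.01763058]
 [-90.43619969  -1.94326281]]
time_s: 61.28
ee_pos: [0.5227, -0.387, 0.0079]
ee_rot: [0.0, 0.009, 1.0, 0.011]
ft_force: [-1.0, 2.1, 8.5]
finger_gap: 0.26
finger_force: 59.1
time_s: 62.45
ee_pos: [0.5222, -0.3916, 0.2189]
ee_rot: [-0.001, 0.028, 1.0, 0.012]
ft_force: [0.3, -0.6, -0.7]
finger_gap: 0.26
finger_force: 59.2
twist 0.00 shift 1.59 26.84 0.28 | t 62.5 tcp [ 522.2 -391.6  218.9] yaw 3.085 down [-0.001  0.024] gap 0.26 grip 59
```

```bash
python3 -m creep '[[0,0.4,0,0],[0,0.7,0,0],[0.1,0.9,0,0],[0.1,0.9,0,0],[0.1,0.9,0,0],[0.1,0.9,0,0],[0.1,0.9,0,0],[0.1,0.9,0,0],[0.1,0.9,0,0],[0.1,0.9,0,0],[0.1,0.9,0,0],[0.1,0.9,0,0],[0.1,0.9,0,0],[0.1,0.9,0,0],[0.1,0.9,0,0],[0.1,0.9,0,0]]'
python3 -m creep '[[0.1,0.9,0,0],[0.1,0.9,0,0],[0,0.9,0,0],[0,0.9,0,0],[0,0.9,0,0],[0,0.9,0,0],[0,0.9,0,0],[0,0.9,0,0],[0,0.9,0,0],[0,0.9,0,0],[0,0.9,0,0],[0,0.9,0,0],[0,0.8,0,0],[0,0.5,0,0],[0,0,0,0],[0,0,0,0],[0,0,0,0]]'
python3 -c "from h import *; go(521.5,280.5,75,np.pi-.058)"
```

```text
time_s: 63.78
ee_pos: [0.5062, -0.0462, 0.227]
ee_rot: [-0.001, 0.028, 1.0, 0.012]
ft_force: [0.2, 0.2, -0.6]
finger_gap: 0.258
finger_force: 59.2
time_s: 65.2
ee_pos: [0.5192, 0.2537, 0.2343]
ee_rot: [-0.001, 0.029, 1.0, 0.012]
ft_force: [0.7, 0.5, -1.2]
finger_gap: 0.261
finger_force: 59.2
twist 0.00 shift -0.05 0.93 6.40 | t 65.2 tcp [519.2 253.7 234.3] yaw 3.084 down [-0.001  0.023] gap 0.26 grip 59
```

```bash
python3 -m creep '[[-0.05,0.6,0.2,0],[0,0.31,0.5,0],[0,0,0.8,0],[0,0,0.9,0],[0,0,0.9,0],[0,0,0.9,0],[0,0,0.9,0],[0,0,0.8,0],[0,0,0.5,0],[0,0,0,0],[0,0,0,0]]'
python3 -c "from h import *; go(521.5,280.5,48,np.pi-.058)"
python3 -m creep '[[0,0,0.3,0],[0,0,0.3,0],[0,0,0.25,0],[0,0,0.2,0],[0,0,0.05,0],[0,0,0,0],[0,0,0,0]]'
python3 -m creep '[[0,0,0.03,0],[0,0,0.02,0],[0,0,0,0],[0,0,0,0]]'
```

```text
time_s: 66.12
ee_pos: [0.5216, 0.2803, 0.0748]
ee_rot: [-0.001, 0.029, 1.0, 0.012]
ft_force: [-1.1, 0.1, -0.4]
finger_gap: 0.259
finger_force: 59.2
twist 0.00 shift -0.00 -0.02 1.07 | t 66.1 tcp [521.6 280.3  74.8] yaw 3.084 down [-0.002  0.023] gap 0.26 grip 59
time_s: 66.7
ee_pos: [0.5216, 0.2812, 0.0474]
ee_rot: [-0.001, 0.029, 1.0, 0.012]
ft_force: [-2.2, -2.1, 1.2]
finger_gap: 0.26
finger_force: 59.4
time_s: 67.03
ee_pos: [0.5217, 0.2812, 0.0472]
ee_rot: [-0.001, 0.029, 1.0, 0.012]
ft_force: [-8.0, -6.6, 19.6]
finger_gap: 0.261
finger_force: 61.5
```

Release, rise, withdraw to the right and check everything in the top and scene views.

```bash
python3 -m creep '[[0,0,-0.03,0],[0,0,0,0],[0,0,0,0],[0,0,0,0],[0,0,0,0],[0,0,-0.4,0],[0,0,-0.7,0],[0,0,-0.9,0],[0,0,-0.9,0],[0,0,-0.9,0],[0,0,-0.9,0],[0,0,-0.9,0],[0,0,-0.9,0],[0,0,-0.9,0],[0,-0.3,-0.3,0],[0,-0.7,0,0]]' 0.55
python3 -m creep '[[0,-0.9,0,0],[0,-0.9,0,0],[0,-0.9,0,0],[0,-0.9,0,0],[0,-0.9,0,0],[0,-0.9,0,0],[0,-0.9,0,0],[0,-0.9,0,0],[0,-0.9,0,0],[0,-0.9,0,0],[0,-0.9,0,0],[0,-0.9,0,0],[0,-0.9,0,0],[0,-0.9,0,0],[0,-0.9,0,0],[0,-0.9,0,0],[0,-0.9,0,0],[0,-0.9,0,0],[0,-0.9,0,0],[0,-0.9,0,0]]'
python3 -m creep '[[0,-0.9,0,0],[0,-0.8,0,0],[0,-0.5,0,0],[0,0,0,0],[0,0,0,0],[0,0,0,0]]'
python3 - <<'E'
from h import *
T,t=grab("top"); S,s=grab("scene"); cv2.imwrite("pics/t16.png",t); cv2.imwrite("pics/s16.png",s)
print(np.round(monitor.read_state()["ee_pos"],3))
h=cv2.cvtColor(t,cv2.COLOR_BGR2HSV); m=cv2.inRange(h,(8,80,60),(25,255,255)); m[:180]=0; m[300:]=0; m[:,220:]=0
c=max(cv2.findContours(m,0,1)[0],key=cv2.contourArea); print(cv2.approxPolyDP(c,2.5,True).reshape(-1,2).tolist())
m=(cv2.inRange(h,(0,150,60),(5,255,255))|cv2.inRange(h,(174,150,60),(180,255,255))); m[:220]=0;m[300:]=0;m[:,:300]=0;m[:,370:]=0
if m.any(): print("knob",disc(T,m,.178))
print(discs(T,t,.018))
# scene view: horizontal centre of each layer colour versus plate axis
ax=proj(S,[[.4735,-.056,z] for z in (.018,.038,.058,.078,.098,.118,.148,.178)]); print("axis px",np.round(ax,1).tolist())
hs=cv2.cvtColor(s,cv2.COLOR_BGR2HSV)
for (u,v),z in zip(ax,(18,38,58,78,98,118,148,178)):
    r=int(round(v)); print(z,[ (x,hs[r,x].tolist()) for x in range(int(u)-20,int(u)+21,5)])
E
```

```text
time_s: 68.37
ee_pos: [0.5213, 0.2531, 0.2414]
ee_rot: [0.001, 0.028, 1.0, 0.013]
ft_force: [-0.1, 0.2, -0.7]
finger_gap: 0.551
finger_force: 0.0
time_s: 70.03
ee_pos: [0.4942, -0.1984, 0.2283]
ee_rot: [-0.001, 0.029, 1.0, 0.012]
ft_force: [0.1, 0.5, -0.6]
finger_gap: 0.553
finger_force: 0.0
time_s: 70.53
ee_pos: [0.4916, -0.2514, 0.227]
ee_rot: [-0.001, 0.029, 1.0, 0.012]
ft_force: [0.2, 0.0, 0.6]
finger_gap: 0.547
finger_force: 0.0
[ 0.492 -0.251  0.227]
[[127, 193], [126, 201], [118, 203], [117, 211], [122, 214], [119, 251], [112, 253], [118, 273], [129, 274], [130, 268], [146, 269], [147, 275], [157, 276], [159, 270], [176, 271], [176, 277], [186, 278], [188, 272], [199, 272], [205, 207], [194, 206], [192, 196], [184, 196], [182, 205], [166, 205], [165, 195], [155, 194], [153, 204], [136, 202], [136, 193]]
knob [474.6 -55.4  23.4  25.4  88.5]
[[472.6 -55.7 117.6 118.8 110. ]
 [793.1 -80.2  58.3  65.8  63. ]
 [795.4  43.3  58.8  66.   63. ]
 [795.4 184.5  59.9  67.2  63. ]]
axis px [[292.1, 258.4], [291.6, 253.9], [291.1, 249.2], [290.6, 244.4], [290.0, 239.5], [289.5, 234.4], [28
[... 928 characters left out ...]
, [15, 17, 59]), (295, [15, 26, 58]), (300, [23, 19, 53]), (305, [18, 22, 154]), (310, [17, 23, 155])]
118 [(269, [15, 27, 132]), (274, [17, 27, 133]), (279, [15, 15, 69]), (284, [23, 15, 69]), (289, [15, 15, 70]), (294, [23, 15, 69]), (299, [18, 19, 66]), (304, [16, 22, 148]), (309, [15, 23, 152])]
148 [(268, [16, 25, 131]), (273, [18, 23, 131]), (278, [24, 18, 70]), (283, [9, 44, 75]), (288, [3, 105, 85]), (293, [3, 115, 82]), (298, [40, 11, 71]), (303, [16, 25, 135]), (308, [19, 23, 152])]
178 [(267, [15, 23, 131]), (272, [16, 25, 133]), (277, [17, 26, 135]), (282, [20, 22, 142]), (287, [1, 171, 142]), (292, [1, 184, 158]), (297, [18, 23, 143]), (302, [17, 23, 153]), (307, [18, 22, 153])]
```

```bash
python3 - <<'E'
from h import *
P=plane(cam("top"),[(188,196.5),(181,277)],.055)[:,:2]*1000; th=-.058; Rm=np.array([[np.cos(th),-np.sin(th)],[np.sin(th),np.cos(th)]])
print("leg2 local",((P-[524.2,343.4])@Rm).round(1).tolist())
S=cam("scene"); s=cv2.imread("pics/s16.png"); lab=cv2.cvtColor(s,cv2.COLOR_BGR2LAB).astype(float)
c=np.array([.4735,-.056]); d=S[3][:2]-c; d/=np.linalg.norm(d); p=np.array([-d[1],d[0]])
# front generator of each layer's face; horizontal edges of layer along image row at the silhouette height
for n,R_,z in [("r70",35,28),("r64",32,48),("r58",29,68),("r52",26,88),("r46",23,108),("wt",30,133)]:
    e=proj(S,[[*(c+sg*R_/1000*p),z/1000] for sg in(-1,1)]); o=[]
    for u,v in e:
        xs=np.arange(u-7,u+7.01,.25); row=cv2.remap(lab.astype(np.float32),np.float32(xs)[None],np.full((1,len(xs)),v,np.float32),1)[0]
        g=np.linalg.norm(np.gradient(cv2.GaussianBlur(row,(1,7),1.5),axis=0),axis=1); o.append(xs[g.argmax()]-u)
    print(n,"edge offsets px",np.round(o,1),"shift mm",round(np.mean(o)/.47,1))
E
```

```text
leg2 local [[87.6, -61.7], [-90.0, -62.3]]
r70 edge offsets px [0.  6.5] shift mm 6.9
r64 edge offsets px [-0.8 -0.2] shift mm -1.1
r58 edge offsets px [-6.  6.] shift mm 0.0
r52 edge offsets px [-0.8  0. ] shift mm -0.8
r46 edge offsets px [-2.2  3. ] shift mm 0.8
wt edge offsets px [0.8 0.5] shift mm 1.3
```

```bash
python3 -c "from plant import hand_in; print(hand_in())"
```

```text
the job is handed in; nothing more can be done
None
```

The job is handed in at about 71 s: all five rounds are stacked on the plate with the steel weight on top, and one leg is in each of the three notches. The last camera check put the weight about 2 mm off plate centre and the legs within about 3 mm of their notch lines; the 58 and 46 mm rounds' centring couldn't be read clearly, and hand-in returned no verdict.

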